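Set up the cassette reader for a run

TASK

Set up the reader for its run: slide every green-finned sample cassette on the bench, nose first, into a slot of its own until it is fully home against the hidden stop, without ramming it; lay the orange-finned reference cassette flat and centrally on the sloped viewing window, and stack the blue tip tray on the grey base tray so that all four lugs drop into their sockets. When all is in place press the red start button right down and let it come up; leave the rest of the bench as it is.

Things in the scene. Friction and masses are not known exactly. Their poses are not given: they have to be found in the camera images.
- c1_mid (a point): Sample cassette: flat white slab 90 long (x) x 36 wide (y) x 16 mm thick with green grip fin on top: a plate 26 long (x), 10 thick (y), 16 to 54 mm above the underside, its middle 22 mm behind the slab's middle (-x). The end far from the fin (+x) is the nose. This point: over the slab's middle, 27 mm above the underside. 90 g. May be absent
- c2_mid (a point): Sample cassette: flat white slab 90 long (x) x 36 wide (y) x 16 mm thick with green grip fin on top: a plate 26 long (x), 10 thick (y), 16 to 54 mm above the underside, its middle 22 mm behind the slab's middle (-x). The end far from the fin (+x) is the nose. This point: over the slab's middle, 27 mm above the underside. 90 g. May be absent
- c3_mid (a point): Sample cassette: flat white slab 90 long (x) x 36 wide (y) x 16 mm thick with green grip fin on top: a plate 26 long (x), 10 thick (y), 16 to 54 mm above the underside, its middle 22 mm behind the slab's middle (-x). The end far from the fin (+x) is the nose. This point: over the slab's middle, 27 mm above the underside. 90 g. May be absent
- c4_mid (a point): Sample cassette: flat white slab 90 long (x) x 36 wide (y) x 16 mm thick with green grip fin on top: a plate 26 long (x), 10 thick (y), 16 to 54 mm above the underside, its middle 22 mm behind the slab's middle (-x). The end far from the fin (+x) is the nose. This point: over the slab's middle, 27 mm above the underside. 90 g. May be absent
- ref_mid (a point): Reference cassette, the same shape: flat white slab 90 long (x) x 36 wide (y) x 16 mm thick with orange grip fin on top: a plate 26 long (x), 10 thick (y), 16 to 54 mm above the underside, its middle 22 mm behind the slab's middle (-x). The end far from the fin (+x) is the nose. This point: over the slab's middle, 27 mm above the underside. 90 g
- reader: Cassette reader, fixed: low white deck 45 mm high, 270 wide (y), with a blue hump 85 mm high from 115 mm behind the front face. Origin: foot of the middle of the front face, bench level; x points straight into the four blind slots, y along the face. Grey pointed guides between the slots stick out 10 mm before the face and lead cassettes in. Any slot will do, one cassette each; all start empty
- slot1 (a point): Mouth of slot 1: middle of its width in the front face, bench level; axes as the reader's. Slot 39 mm wide, roof 22 mm over the bench (the bench is its floor), straight along x, hidden rigid stop 45 mm behind the face. Fully home, the rear half of a cassette, with the fin, stays outside
- slot2 (a point): Mouth of slot 2: middle of its width in the front face, bench level; axes as the reader's. Slot 39 mm wide, roof 22 mm over the bench (the bench is its floor), straight along x, hidden rigid stop 45 mm behind the face. Fully home, the rear half of a cassette, with the fin, stays outside
- slot3 (a point): Mouth of slot 3: middle of its width in the front face, bench level; axes as the reader's. Slot 39 mm wide, roof 22 mm over the bench (the bench is its floor), straight along x, hidden rigid stop 45 mm behind the face. Fully home, the rear half of a cassette, with the fin, stays outside
- slot4 (a point): Mouth of slot 4: middle of its width in the front face, bench level; axes as the reader's. Slot 39 mm wide, roof 22 mm over the bench (the bench is its floor), straight along x, hidden rigid stop 45 mm behind the face. Fully home, the rear half of a cassette, with the fin, stays outside
- start (a joint): Travel of the start button in m: 0 up, 0.006 fully pressed; spring, about 5 N to press fully, returns by itself
- start_top (a point): Top centre of the red round start button, 26 mm across, on the reader's deck 50 mm behind the front face; pressed straight down
- window: Sloped window of the fixed grey viewing rest: plate 120 (x, up the slope) x 130 mm (y), sloped 20 degrees. Origin: middle of its upper face, 52 mm above the bench; x points up the slope (away from the robot), z is the face's normal. A ledge 8 mm high runs along the low edge, its inner side at x = -60 mm
- tray_mid (a point): Blue tip tray, 90 (x) x 136 (y) mm, rim 36 high, on four corner lugs; this point: its middle, 37.5 mm above the lugs' feet. White handle plate in its middle: 50 long (x), 12 thick (y), top 75 mm above the feet. Lugs 12 mm long, 14 mm square with 9 mm square feet (last 6 mm), at x = +-34, y = +-56 mm. About 300 g. Same when turned half round
- base: Grey base tray, fixed, 100 (x) x 142 (y) mm. Origin: middle of its underside, bench level. Two end blocks 40 mm high; in their tops four sockets 19 mm square, 18 mm deep at x = +-34, y = +-56 mm for the tip tray's lugs. Seated, the tray's underside lies on the blocks, the lugs' feet 28 mm above the bench
- dish1: Bystander, not to be disturbed: closed culture dish, 92 mm across; origin at the centre of its underside
- dish2: Bystander, not to be disturbed: closed culture dish, 92 mm across; origin at the centre of its underside
- tube1: Bystander, not to be disturbed: standing tube with green cap, 88 high; origin at the centre of its underside
- tube2: Bystander, not to be disturbed: standing tube with red cap, 88 high; origin at the centre of its underside
- bottle: Bystander, not to be disturbed: jar with blue cap; origin at the centre of its underside
- pen: Bystander, not to be disturbed: black marker pen; origin at the centre of its underside
- tuberack: Bystander, fixed: green microtube rack 90 x 130 mm, 61 mm high; origin at the centre of its underside
Mind the look-alikes: they are no part of the job. What is shaped like the part that bears window but black is not meant.

How it is judged:
By the outcome, as a careful person would: the job done as asked, in the order asked, and still so for the second after the job is handed in, with the robot touching nothing.
Of c1, c2, c3, c4 only 3 to 4 are there at a start; the rules pass over those that are not, and their reading is None.
At some moment in a run one of c1, c2, c3, c4, ref may be knocked a few centimetres aside while the robot is not near it.
It also fails if it takes over 210 s, if anything falls off the work surface, if the arm or the gripper's body presses on something with over 40 N, if the wrist force passes 120 N, or if a joint passes its speed limit or range.

ROBOT

A 6-joint arm with a two-finger parallel gripper is mounted at the origin on the work surface. World frame = base frame: x ahead of the robot, y to its left, z up, the work surface at z = 0. Lengths are in mm, angles in rad, forces in N, time in s.
With the tool pointing down it reaches from about 300 to 775 mm from the base axis. Payload 14.6 kg.
Tool frame: the origin (TCP) lies at the very end of the fingers, on their centre line; the grasp point (between the pads) lies 19 mm behind it; z points along the fingers, y is the line along which they close (so a half turn about z gives the same grasp; the last joint's range is limited). The gripper opens to 94 mm and grips with 3 to 60 N. Pads are 16 mm wide; open, the fingers measure 119 mm over their backs; the gripper's body (75 mm by 177 mm) begins 78 mm behind the grasp point.
Start: joints at [1.163, 0.3, 1.521, -0, 1.321, -0.067], TCP at [183.83, 518.359, 172.446] pointing down, gripper open.
Joint ranges: [-3.03, 3.03], [-0.79, 2.21], [0.23, 2.52], [-1.04, 4.18], [0, 3.07], [-2.55, 2.55]. Speed limits (rad/s): [2.22, 2.22, 2.57, 3.14, 3.14, 3.14].

INTERFACE

Orientations are given as [roll, pitch, yaw] about the fixed x, y, z axes, in that order (R = Rz(yaw) Ry(pitch) Rx(roll)).
In Python, from cell import manip gives the robot as it stands.
- The arm moves only by the tool servo_tool, never from a script. Its argument "motion" is a list that holds one entry, the list of rows, each a list of 7 numbers: the shift along the world's x, y, z as a fraction of full scale, then the turn, a rotation vector about the world's x, y, z as a fraction of full scale, then the closure, from 0 (fully open) to 1 (shut). In form: [[[x, y, z, rx, ry, rz, gripper], ...]]. A call has 1 to 10 rows; each row is the pose to reach, as a shift and turn from the pose commanded when the call began, turning the shorter way round; what a row does not reach only later rows make up. Full scale, the value 1, is 0.5 m for a shift and pi rad for a turn. A row lasts 1/10 s, in which the tool goes at most 50 mm and 8.59 degrees, less where a joint would pass 70% of its speed; a pose out of reach is approached as far as the arm can. A call with a number of a shift or a turn outside -1 to 1 is refused whole. A call with a gripper value outside its range is refused whole. The fingers move at their own pace and stop on an object; "newtons" is the grip in N (left out, the last holds). Time passes only in rows, so rows that repeat a pose let the fingers close. It gives the time, the measured TCP pose, the force, the opening and the grip force at its end, in the units of the state.
- manip.read_state(): the state, without advancing time (a new reading comes with each control period).
- manip.camera(name): name is "scene" or "top" or "wrist"; returns a dict with "frame" (400x640x3 uint8, red, green, blue), "range_z" (400x640 float32, mm along the optical axis (not along the pixel's ray), 0 where there is no reading), "vfov" (degrees; the focal length in pixels is half the picture's height over the tangent of half this angle, whatever the lens; pixels are square), "cx", "cy" (the principal point, pixels), "cam_to_world" (4x4, takes a point from camera to world coordinates). Camera axes: x right, y down, z forward; pixel columns grow to the right and rows downward; lengths in mm; the calibration is good to about 2 mm. A picture is of the moment at which its call begins.
- manip.sign_off(): hands the job in; it is judged then, once.
The state is a dict: "clock": time; "joints": joint angles; "qd": joint speeds; "effort": joint torques, N m; "eef_pos": TCP position; "eef_rot": TCP orientation; "wrist_force": force on the tool from outside, world axes, zero at the start; "moment": the same for the moment, N m; "finger_gap": finger opening in mm; "finger_force": force on a finger pad.
Only numpy, scipy, OpenCV 4.12 (cv2) and the standard library are available. Lean on these libraries where they do the work, as an engineer would, in place of code of your own. Each camera call takes 0.05 s, during which the arm holds its last target. There are 200 camera calls.

## Working session

There is one attempt and no reset: what is moved stays moved. The work goes in short steps, Python scripts to look and compute and a tool call to move; the robot and the scene stay as the last step left them, time stands still between calls to the robot, and variables do not carry over. Pictures are saved under pics/ and viewed, at most 14 in all, crops included, and the job is handed in when it is done.

Besides the shell and the picture viewer there is one more tool, called after "Emit:" by a JSON object that holds its "fn" and its "kwargs", one argument or row to a line. servo_tool: Moves the arm, as the interface text tells. Its arguments: {"type":"object","properties":{"motion":{"type":"array"},"newtons":{"type":"number"}},"required":["motion"]}

```bash
mkdir -p pics; ls; cat > h.py <<'E'
import numpy as np,cv2
from cell import manip
def cap(n,save=None):
    c=manip.camera(n)
    if save:
        np.savez('pics/'+save+'.npz',**{k:np.array(v) for k,v in c.items()})
        cv2.imwrite('pics/'+save+'.png',c['frame'][:,:,::-1])
    return c
def load(s): return dict(np.load('pics/'+s+'.npz'))
def cloud(c):
    f=200/np.tan(np.radians(float(c['vfov']))/2)
    z=c['range_z'].astype(float); v,u=np.mgrid[:z.shape[0],:z.shape[1]]
    p=np.stack([(u-c['cx'])*z/f,(v-c['cy'])*z/f,z],-1)
    T=np.array(c['cam_to_world']); w=p@T[:3,:3].T+T[:3,3]; w[z==0]=np.nan
    return w
E
python3 - <<'E'
from h import *
for n in('scene','top'):
    c=cap(n,n+'0'); print(n,c['vfov'],c['cx'],c['cy'],np.round(c['cam_to_world'],3).tolist())
print(manip.read_state())
E
```

```text
pics
scene 50.325816310251575 327.154666476443 201.29979113939828 [[0.309, 0.583, -0.751, 1444.306], [0.951, -0.208, 0.23, -285.291], [-0.023, -0.785, -0.619, 892.697], [0.0, 0.0, 0.0, 1.0]]
top 53.24624739633695 317.7057525475473 202.60307165825506 [[0.027, -0.992, 0.127, 329.696], [-1.0, -0.026, 0.011, -6.519], [-0.007, -0.127, -0.992, 1405.626], [0.0, 0.0, 0.0, 1.0]]
{'clock': 0.1, 'joints': array([ 1.16336285e+00,  3.00402722e-01,  1.52152415e+00, -2.96684796e-05,
        1.32072017e+00, -6.66228230e-02]), 'qd': array([ 1.54920287e-03, -6.51475443e-04, -2.59963925e-03,  5.21584869e-04,
       -5.99096780e-04,  2.45320626e-05]), 'effort': array([ 1.82260206e-03, -5.32642508e+01, -3.53282726e+01,  7.08828284e-02,
        2.35389947e-02, -8.43940393e-05]), 'eef_pos': array([183.75026982, 518.10149928, 171.9479429 ]), 'eef_rot': array([-3.14053869e+00, -4.15204503e-05,  2.80078933e+00]), 'wrist_force': array([-0.20592444, -0.75808501, -0.33231589]), 'moment': array([ 0.00853101, -0.02813994,  0.02202022]), 'finger_force': 0.0, 'finger_gap': 94.04808254835942}
```

View pics/top0.png

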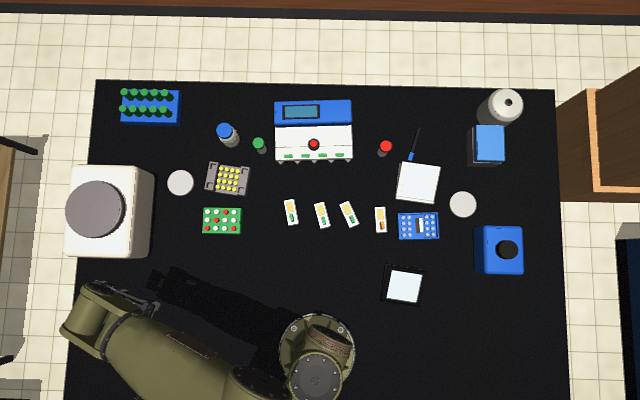

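View pics/scene0.png

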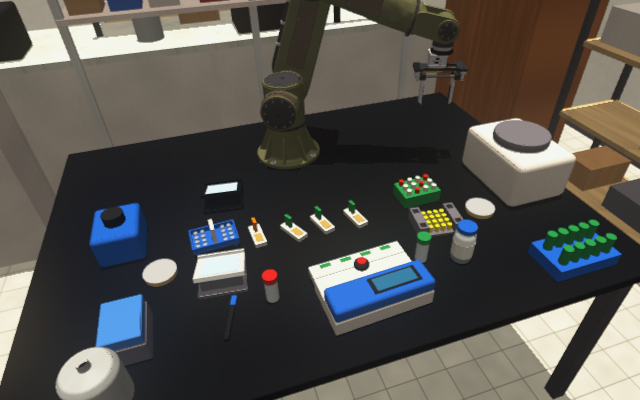

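The top view shows green-finned cassettes at (291,212), (322,215) and (349,214), and the orange reference at (381,220). The blue tray is at (418,226) and the grey base at (228,178). The reader is at (313,140) with its red button at (313,144), and the grey window is at (418,182).

Look-alikes: the black rest (403,285), the green rack (222,220), the blue rack (150,107), the blue boxes (488,145) and (500,250), and the red-capped tube (386,146), which resembles the button.

```bash
python3 - <<'E'
from h import *
c=load('top0'); w=cloud(c); im=c['frame']
cv2.imwrite('pics/crop1.png',cv2.resize(im[90:310,190:490,::-1],None,fx=2.6,fy=2.6,interpolation=cv2.INTER_CUBIC))
def box(name,u0,u1,v0,v1,zl,zh):
    p=w[v0:v1,u0:u1].reshape(-1,3); p=p[(p[:,2]>zl)&(p[:,2]<zh)]
    r=cv2.minAreaRect(p[:,:2].astype(np.float32)); print(name,len(p),np.round(r[0],1),np.round(r[1],1),round(r[2],1),'zmed',round(np.median(p[:,2]),1),'mean',p.mean(0).round(1))
for n,u0,u1 in(('a',280,302),('b',311,334),('c',336,362),('ref',372,390)):
    box(n+' slab',u0,u1,195,238,8,24); box(n+' fin',u0,u1,195,238,35,65)
box('tray',392,444,206,246,40,60); box('trayhandle',392,444,206,246,64,85)
box('base',200,255,155,203,30,50)
box('reader deck',268,360,120,166,38,52); box('hump',268,360,90,135,75,95); 
box('button',305,323,135,153,50,75)
box('window',390,445,155,210,25,85)
box('dish1',455,480,185,222,5,60)
# window plane
p=w[168:195,404:432].reshape(-1,3); A=np.c_[p[:,:2],np.ones(len(p))]; k=np.linalg.lstsq(A,p[:,2],rcond=None)[0]; print(k, np.degrees(np.arctan(np.hypot(*k[:2]))),np.degrees(np.arctan2(k[1],k[0])))
E
```

```text
a slab 231 [471.8 108.7] [89.9 47.1] 12.7 zmed 15.6 mean [475.6 103.5  15.4]
a fin 25 [452.6  98.4] [25.   9.7] 12.4 zmed 52.7 mean [451.7  98.   52.4]
b slab 237 [466.9  -9.1] [91.4 66. ] 34.0 zmed 15.8 mean [467.2  -5.4  15.8]
b fin 23 [443.8 -12.1] [24.5  9.9] 21.9 zmed 54.4 mean [443.7 -12.5  53.9]
c slab 239 [ 464.3 -103.8] [106.6  38.3] 27.6 zmed 15.7 mean [472.4 -99.   15.6]
c fin 26 [ 450.7 -109.5] [24.5  9.1] 24.8 zmed 54.0 mean [ 450.4 -109.    51.8]
ref slab 235 [ 464.7 -209.7] [109.   36.9] 4.9 zmed 15.9 mean [ 457.  -209.4   15.7]
ref fin 26 [ 433.2 -211.8] [24.1  8.8] 3.0 zmed 52.6 mean [ 433.8 -211.6   52.2]
tray 30 [ 433.9 -329.1] [ 85.6 121.1] 1.5 zmed 48.2 mean [ 427.4 -326.4   47.6]
trayhandle 64 [ 433.4 -336.5] [13.9 47. ] 88.8 zmed 74.8 mean [ 433.6 -336.1   74.1]
base 463 [583.6 328.6] [143.7 100.5] 82.6 zmed 38.5 mean [583.9 329.1  38.1]
reader deck 2396 [717.2  30.1] [120. 270.] 3.2 zmed 44.2 mean [716.5  30.   44.3]
hump 1833 [814.2  35.5] [ 85.9 269.5] 3.1 zmed 84.7 mean [812.6  34.9  84.6]
button 117 [711.5  27.8] [39.7 54.7] 84.1 zmed 58.7 mean [706.8  29.3  59.4]
window 1436 [ 582.7 -332.6] [131.5 126.3] 82.7 zmed 50.9 mean [ 582.9 -332.    51.3]
dish1 482 [ 524.3 -514.4] [121.1  91.8] 1.4 zmed 17.0 mean [ 516.1 -504.6   16.7]
 ** On entry to DLASCL parameter number  4 had an illegal value
 ** On entry to DLASCL parameter number  4 had an illegal valueTraceback (most recent call last):
  File "<stdin>", line 16, in <module>
    x, resids, rank, s = _umath_linalg.lstsq(a, b, rcond,
                         ~~~~~~~~~~~~~~~~~~~^^^^^^^^^^^^^
                                             signature=signature)
                                             ^^^^^^^^^^^^^^^^^^^^
    raise LinAlgError("SVD did not converge in Linear Least Squares")
numpy.linalg.LinAlgError: SVD did not converge in Linear Least Squares
```

View pics/crop1.png

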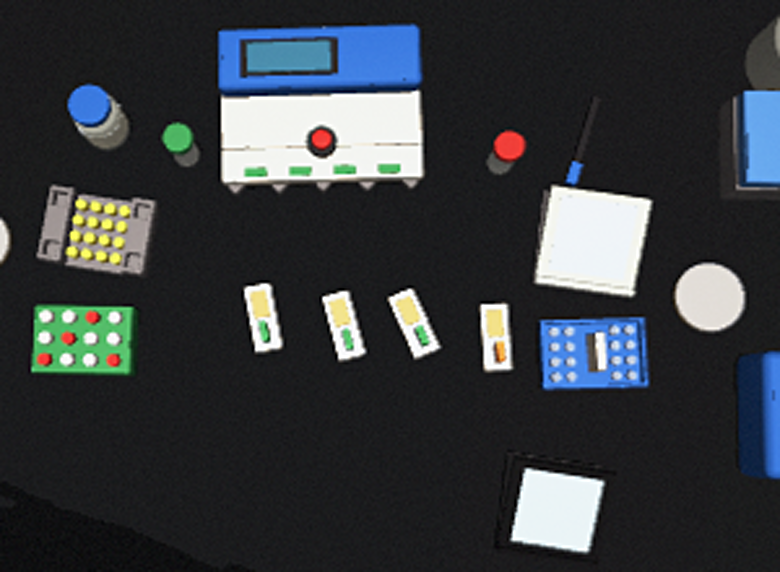

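The crop confirms the choice. The three cassettes have green fins toward the robot and yellow labels on the nose side, at (264,332), (347,340) and (421,335). The orange fin is at (500,352), the blue tray with its white handle at (594,352), and the grey-white rest at (593,240). Next I move over them for a wrist look.

Emit:
{"fn": "servo_tool", "kwargs": {
  "motion": [
    [[0.05,-0.1,0.1,0,0,0.02,0],[0.1,-0.2,0.2,0,0,0.04,0],[0.15,-0.3,0.25,0,0,0.06,0],[0.2,-0.4,0.3,0,0,0.08,0],[0.25,-0.5,0.3,0,0,0.108,0],[0.3,-0.6,0.3,0,0,0.108,0],[0.35,-0.7,0.3,0,0,0.108,0],[0.4,-0.8,0.3,0,0,0.108,0],[0.45,-0.9,0.3,0,0,0.108,0],[0.45,-1.0,0.3,0,0,0.108,0]]
  ]
}}

```text
clock: 1.1
eef_pos: [381.9, 103.6, 320.3]
eef_rot: [-3.142, -0.0, 3.14]
wrist_force: [2.0, 0.7, -1.1]
finger_gap: 93.7
finger_force: 0.0
```

Emit:
{"fn": "servo_tool", "kwargs": {
  "motion": [
    [[0,0,0,0,0,0,0],[0,0,0,0,0,0,0],[0,0,0,0,0,0,0]]
  ]
}}

```text
clock: 1.4
eef_pos: [381.1, 106.3, 320.3]
eef_rot: [3.141, -0.0, 3.141]
wrist_force: [0.1, -0.9, -0.4]
finger_gap: 93.8
finger_force: 0.0
```

```bash
python3 - <<'E'
from h import *
s=manip.read_state(); print(s['clock'],s['eef_pos'],s['eef_rot'],s['joints'],s['wrist_force'])
c=cap('wrist','w1'); print(c['vfov'],np.round(c['cam_to_world'],3).tolist()); c=cap('top','top1')
E
```

```text
1.4 [381.12711054 106.30856628 320.3139907 ] [ 3.14147863e+00 -2.22830530e-04  3.14107106e+00] [ 1.79268571e-01 -1.29960061e-01  1.64939906e+00  1.52237404e-04
  1.62235250e+00 -1.39099832e+00] [ 0.1379107  -0.88883658 -0.43092246]
60.182421353264616 [[0.001, 0.958, 0.286, 297.13], [1.0, -0.001, -0.001, 106.686], [-0.0, 0.286, -0.958, 534.103], [0.0, 0.0, 0.0, 1.0]]
```

View pics/w1.png

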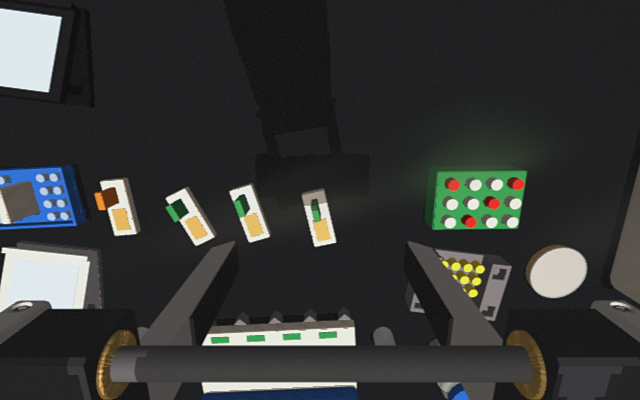

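The wrist view (right = +y, down = +x) shows the green-finned cassettes at (318,218), (248,213) and (190,217), and the reference at (118,207). The reader's guides are at about row 318 and the base is at (460,285).

```bash
cat >> h.py <<'E'
def sel(w,x0,x1,y0,y1,z0,z1):
    q=w.reshape(-1,3); m=(q[:,0]>x0)&(q[:,0]<x1)&(q[:,1]>y0)&(q[:,1]<y1)&(q[:,2]>z0)&(q[:,2]<z1)
    return q[m]
def rect(p,axis0):
    "min-area rect; returns centre, len along axis nearest world angle axis0 (deg), other, angle"
    (cx,cy),(a,b),t=cv2.minAreaRect(p[:,:2].astype(np.float32))
    best=min(((a,b,t),(b,a,t+90),(a,b,t-180),(b,a,t-90)),key=lambda k:abs(k[2]-axis0))
    return np.round([cx,cy,best[0],best[1],best[2],np.median(p[:,2]),len(p)],1).tolist()
E
python3 - <<'E'
from h import *
for nm in('w1','top1'):
    w=cloud(load(nm)); print(nm)
    for n,x,y in(('a',475,103),('b',467,-5),('c',470,-99),('ref',457,-209)):
        print(n,'slab',rect(sel(w,x-65,x+65,y-46,y+46,13.5,18.5),0),'fin',rect(sel(w,x-65,x+65,y-46,y+46,49,58),0))
    d=sel(w,600,800,-130,200,42,47)
    print('deck',rect(d,0) if len(d)>20 else len(d))
    print('base',rect(sel(w,500,670,240,410,36,43),0))
    print('handle',rect(sel(w,380,490,-400,-270,70,80),0))
    t=sel(w,380,490,-420,-250,44,55); print('trayrim',rect(t,0) if len(t)>20 else len(t))
    f=sel(w,640,672,-110,170,25,40)   # front face
    if len(f)>20:
        k=np.polyfit(f[:,1],f[:,0],1); print('face',k,len(f),f[:,1].min(),f[:,1].max())
    g=sel(w,620,680,-130,190,5,30); print('guides',len(g), [ (round(float(np.median(g[(g[:,1]>y-3)&(g[:,1]<y+3),0])),1),y) for y in range(-100,165,8) if ((g[:,1]>y-3)&(g[:,1]<y+3)).sum()>2])
w=cloud(load('top1'));p=sel(w,530,635,-390,-280,25,85);k=np.linalg.lstsq(np.c_[p[:,:2],np.ones(len(p))],p[:,2],rcond=None)[0]
print('win',k,np.degrees(np.arctan(np.hypot(k[0],k[1]))),np.degrees(np.arctan2(k[1],k[0])))
print('winrect',rect(sel(w,500,680,-430,-240,25,85),0))
im=load('top1')['frame'].astype(int)
g=(im[...,1]>im[...,0]+40)&(im[...,1]>im[...,2]+30)&(np.abs(w[...,2]-45)<6)&(w[...,0]>640)
n,l,st,ct=cv2.connectedComponentsWithStats(g.astype(np.uint8))
for i in range(1,n):
    if st[i,4]>4: print('green',w[l==i].mean(0).round(1),st[i,4])
r=(im[...,0]>im[...,1]+80)&(w[...,0]>650)&(np.abs(w[...,1]-30)<40); print('button',w[r].mean(0).round(1),np.median(w[r],0).round(1))
E
```

```text
w1
a slab [473.5, 102.2, 90.0, 36.2, 12.9, 17.4, 863.0] fin [452.1, 97.5, 25.9, 10.1, 12.2, 55.2, 125.0]
b slab [465.5, -6.9, 90.2, 36.8, 16.2, 17.4, 787.0] fin [444.3, -12.8, 25.8, 10.0, 17.7, 55.3, 139.0]
c slab [471.1, -101.1, 89.6, 37.1, 25.2, 17.4, 826.0] fin [451.3, -110.4, 26.0, 10.8, 26.5, 55.1, 151.0]
ref slab [455.0, -211.4, 90.1, 37.4, 5.2, 17.5, 837.0] fin [433.1, -213.3, 25.5, 11.4, 3.9, 55.2, 168.0]
deck [719.5, 29.2, 127.0, 268.5, 2.5, 46.1, 2374.0]
base [583.7, 327.9, 101.0, 143.2, -7.4, 41.1, 1014.0]
handle [434.6, -336.9, 50.1, 13.0, 2.1, 75.5, 301.0]
trayrim [433.7, -333.0, 50.3, 10.3, 12.4, 49.4, 227.0]
face [-5.40494885e-02  6.60237463e+02] 761 -82.57650560196356 160.4423157869873
guides 745 [(668.4, -84), (664.6, -76), (664.3, -68), (663.5, -60), (663.5, -52), (662.3, -44), (656.0, -36), (658.9, -28), (661.8, -20), (661.5, -12), (660.6, -4), (659.9, 4), (659.5, 12), (656.1, 20), (652.8, 28), (657.6, 36), (658.3, 44), (657.4, 52), (657.0, 60), (656.5, 68), (654.9, 76), (649.0, 84), (652.5, 92), (654.8, 100), (654.7, 108), (654.0, 116), (653.6, 124), (653.7, 132),
[... 539 characters left out ...]
9.2, 316.0]
handle [433.5, -336.7, 47.0, 12.6, 2.2, 75.0, 57.0]
trayrim 14
face [-4.86864580e-02  6.60800231e+02] 96 -104.52622715221061 162.04984522926648
guides 138 [(663.1, -100), (660.3, -92), (646.0, -60), (661.5, -44), (658.3, -36), (657.6, -28), (656.8, 20), (653.2, 28), (653.2, 76), (649.5, 84), (650.3, 92), (648.6, 140), (647.5, 148)]
win [ 3.63424920e-01 -4.45201387e-02 -1.75668263e+02] 20.109783139828156 -6.9840284853399694
winrect [583.1, -332.5, 127.0, 130.5, -6.8, 51.3, 1447.0]
green [672.2  -2.9  45.5] 29
green [675.2 -62.3  45.4] 28
green [665.5 117.1  45.2] 29
green [668.4  57.3  45.2] 32
button [707.3  28.7  66.1] [707.6  29.4  66.1]
  return _methods._mean(a, axis=axis, dtype=dtype,
  ret = ret.dtype.type(ret / rcount)
```

Emit:
{"fn": "servo_tool", "kwargs": {
  "motion": [
    [[0.06,-0.01,-0.1,0,0,0.03,0.45],[0.142,-0.017,-0.2,0,0,0.072,0.45],[0.142,-0.017,-0.3,0,0,0.072,0.45],[0.142,-0.017,-0.4,0,0,0.072,0.45],[0.142,-0.017,-0.5,0,0,0.072,0.45],[0.142,-0.017,-0.55,0,0,0.072,0.45],[0.142,-0.017,-0.597,0,0,0.072,0.45],[0.142,-0.017,-0.597,0,0,0.072,0.45],[0.142,-0.017,-0.597,0,0,0.072,0.45],[0.142,-0.017,-0.597,0,0,0.072,0.45]]
  ],
  "newtons": 20
}}

```text
clock: 2.5
eef_pos: [453.4, 97.7, 23.6]
eef_rot: [-3.141, 0.003, -2.916]
wrist_force: [-0.7, 1.2, 0.0]
finger_gap: 51.7
finger_force: 0.0
```

Emit:
{"fn": "servo_tool", "kwargs": {
  "motion": [
    [[0,0,0,0,0,0,1],[0,0,0,0,0,0,1],[0,0,0,0,0,0,1],[0,0,0,0,0,0,1]]
  ]
}}

```text
clock: 2.9
eef_pos: [452.5, 97.0, 22.2]
eef_rot: [-3.142, 0.0, -2.917]
wrist_force: [0.2, -1.2, -0.2]
finger_gap: 23.2
finger_force: 0.0
```

Emit:
{"fn": "servo_tool", "kwargs": {
  "motion": [
    [[0,0,0,0,0,0,1],[0,0,0,0,0,0,1],[0,0,0,0,0,0,1],[0,0,0,0,0,0,1]]
  ]
}}

```text
clock: 3.3
eef_pos: [452.4, 97.0, 21.9]
eef_rot: [3.142, -0.0, -2.917]
wrist_force: [-0.1, -0.8, -0.7]
finger_gap: 0.8
finger_force: 0.0
```

Emit:
{"fn": "servo_tool", "kwargs": {
  "motion": [
    [[0,0,0.008,0,0,0,1],[0,0,0.016,0,0,0,1],[0.05,0.007,0.016,0,0,-0.015,1],[0.1,0.014,0.016,0,0,-0.03,1],[0.15,0.022,0.016,0,0,-0.055,1],[0.19,0.026,0.016,0,0,-0.055,1],[0.22,0.029,0.016,0,0,-0.055,1],[0.22,0.029,0.016,0,0,-0.055,1],[0.22,0.029,0.008,0,0,-0.055,1],[0.22,0.029,0.003,0,0,-0.055,1]]
  ]
}}

```text
clock: 4.3
eef_pos: [561.6, 111.4, 23.1]
eef_rot: [-3.142, -0.001, -3.09]
wrist_force: [0.1, -0.4, -0.1]
finger_gap: 0.5
finger_force: 0.0
```

```bash
python3 - <<'E'
from h import *
c=cap('wrist','w2'); s=manip.read_state(); print(s['eef_pos'],s['eef_rot'][2],s['finger_gap'],s['finger_force'],s['wrist_force'])
w=cloud(c)
g=sel(w,600,690,-130,190,5,35)
print([ (round(float(np.median(g[(g[:,1]>y-1.5)&(g[:,1]<y+1.5),0])),1),y) for y in range(60,165,3) if ((g[:,1]>y-1.5)&(g[:,1]<y+1.5)).sum()>2])
print('slab',rect(sel(w,530,645,60,160,14,24),0))
d=sel(w,600,800,-130,200,42,48); print('deck',rect(d,0))
E
```

```text
[561.44915383 111.43161362  22.75779256] -3.08964413856981 0.3322939710074526 0.0 [-0.20148228  0.79949921 -0.08813521]
[]
slab [0.0, 0.0, 0.0, 0.0, 0.0, nan, 0.0]
deck [671.1, 33.7, 17.2, 172.7, 2.6, 46.8, 2400.0]
  return _methods._mean(a, axis=axis, dtype=dtype,
  ret = ret.dtype.type(ret / rcount)
```

View pics/w2.png

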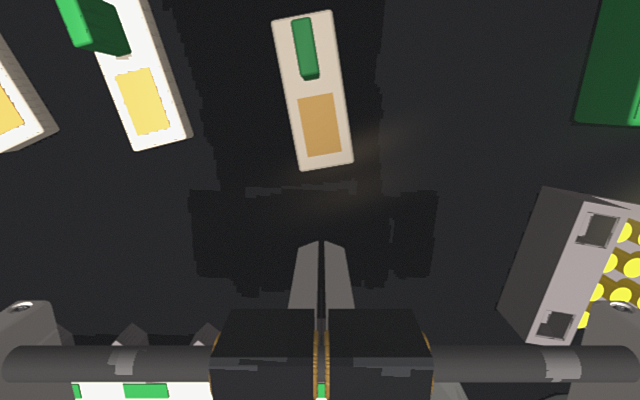

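The gripper closed on nothing. The view shows cassette a clear of the fingers at (312,90), so it was knocked aside. I'll measure again.

```bash
python3 - <<'E'
from h import *
for nm in('w2','top'):
    c=load('w2') if nm=='w2' else cap('top','top2'); w=cloud(c)
    for n,x,y in(('a',450,103),('b',467,-5),('c',470,-99),('ref',457,-209)):
        try: print(n,'slab',rect(sel(w,x-85,x+75,y-46,y+46,13.,18.5),0),'fin',rect(sel(w,x-85,x+65,y-46,y+46,49,58),0))
        except Exception: pass
E
```

```text
a slab [473.7, 102.9, 90.3, 36.1, 12.8, 17.5, 6653.0] fin [452.2, 98.0, 26.2, 10.0, 12.9, 55.5, 1196.0]
b slab [468.5, -5.1, 83.9, 36.7, 16.3, 17.5, 5935.0] fin [447.1, -11.5, 21.6, 11.2, 16.2, 55.1, 1319.0]
c slab [491.9, -77.2, 59.2, 28.5, -10.0, 17.3, 2067.0] fin [0.0, 0.0, 0.0, 0.0, 0.0, nan, 0.0]
ref slab [0.0, 0.0, 0.0, 0.0, 0.0, nan, 0.0] fin [0.0, 0.0, 0.0, 0.0, 0.0, nan, 0.0]
a slab [0.0, 0.0, 0.0, 0.0, 0.0, nan, 0.0] fin [0.0, 0.0, 0.0, 0.0, 0.0, nan, 0.0]
b slab [464.1, -6.2, 86.5, 35.5, 16.8, 15.8, 146.0] fin [443.9, -12.1, 24.9, 9.7, 20.5, 54.4, 20.0]
c slab [471.5, -100.1, 89.0, 35.5, 26.0, 15.4, 149.0] fin [450.6, -109.4, 24.3, 8.7, 25.3, 52.9, 21.0]
ref slab [454.2, -210.4, 88.1, 35.7, 4.7, 15.9, 154.0] fin [433.2, -211.9, 24.0, 7.8, 1.1, 54.2, 21.0]
  return _methods._mean(a, axis=axis, dtype=dtype,
  ret = ret.dtype.type(ret / rcount)
```

```bash
python3 - <<'E'
from h import *
c=load('w2'); w=cloud(c); s=manip.read_state(); print(s['eef_pos'],s['joints'])
for u in(300,312,320,330,345):
    for v in(242,250,270,300): print((u,v),w[v,u].round(1),c['range_z'][v,u].round(1),end=' ')
    print()
E
python3 - <<'E'
from h import *
c=cap('scene','s2'); im=c['frame']
cv2.imwrite('pics/s2c.png',cv2.resize(im[90:290,230:510,::-1],None,fx=2.8,fy=2.8,interpolation=cv2.INTER_CUBIC))
E
```

```text
[561.60589821 111.4236327   23.04564962] [ 1.31895919e-01  5.12819662e-01  1.59521254e+00 -1.18701737e-05
  1.03446331e+00 -1.49087752e+00]
(300, 242) [576.5  97.    1.7] 253.5 (300, 250) [552.4 100.2  69.9] 181.3 (300, 270) [552.  101.6  93.1] 158.9 (300, 300) [552.5 103.  117.5] 135.7 
(312, 242) [576.2 105.8   1.2] 253.9 (312, 250) [552.  106.5  70. ] 181.2 (312, 270) [552.2 107.1  92.1] 160.0 (312, 300) [551.6 107.7 118.4] 134.6 
(320, 242) [576.  111.7   1. ] 254.1 (320, 250) [553.7 110.8  65.6] 185.8 (320, 270) [553.6 110.9  89. ] 163.5 (320, 300) [563.8 111.4  98.6] 157.1 
(330, 242) [574.9 119.    2.8] 252.2 (330, 250) [551.9 116.   69.3] 181.9 (330, 270) [551.5 115.4  92.7] 159.4 (330, 300) [551.9 114.8 117.4] 135.7 
(345, 242) [574.8 130.    1.8] 253.3 (345, 250) [581.5 130.6   1. ] 256.0 (345, 270) [551.2 122.3  92.7] 159.4 (345, 300) [551.5 120.7 117.6] 135.6
```

View pics/s2c.png

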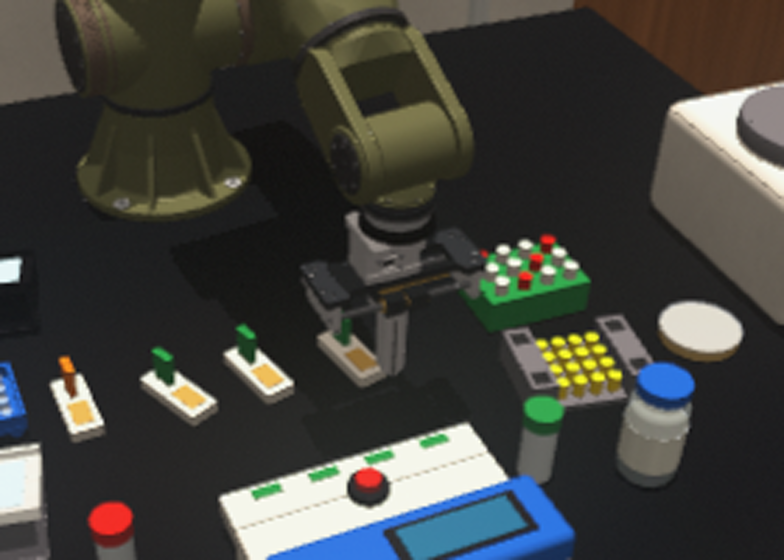

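The scene crop shows the closed fingers with tips at crop (390,370), well clear of the bench, and cassette a untouched. The wrist depth also puts the tips near z≈68, not 23, so I'll check with the scene camera.

```bash
python3 - <<'E'
from h import *
w=cloud(load('s2'))
p=sel(w,535,590,90,135,6,200); 
for lo in range(0,200,10):
    q=p[(p[:,2]>=lo)&(p[:,2]<lo+10)]
    if len(q): print(lo,len(q),q.mean(0).round(1),q.min(0).round(1),q.max(0).round(1))
w=cloud(load('w2')); p=sel(w,535,575,90,135,6,200); print('wrist min z',np.sort(p[:,2])[:10].round(1))
E
```

```text
50 3 [572.  113.3  58.4] [569.6 112.7  56.4] [575.5 113.9  59.8]
60 27 [570.6 111.6  65.3] [559.9 100.5  60. ] [574.5 124.8  69.9]
70 26 [569.7 110.2  75.6] [558.3  99.3  70.6] [574.2 125.3  79.8]
80 19 [571.1 109.3  85.6] [559.   98.9  81.3] [577.5 124.3  89.4]
90 31 [570.6 110.   94.7] [558.1  99.8  90.1] [575.2 123.1  99.6]
100 27 [570.3 108.8 105.7] [559.6  99.2 101.3] [574.9 124.1 109.9]
110 22 [570.9 109.5 115.2] [558.8  98.7 110.8] [574.7 122.6 119.6]
120 34 [570.4 110.3 124.5] [558.3  98.  120.1] [576.2 125.3 129.5]
130 15 [570.8 108.3 132.9] [562.   97.7 130.3] [574.8 124.8 136.9]
140 3 [564.6 101.3 146.4] [556.5  90.2 140.1] [575.2 122.8 149.8]
150 5 [577.1  90.8 155.1] [563.6  90.1 151.7] [588.2  92.4 158.2]
160 4 [574.7  90.6 167.8] [570.   90.1 163. ] [577.8  91.2 169.8]
170 53 [583.8 111.  175.8] [575.9  90.2 170. ] [590.  134.5 179.9]
180 26 [585.6 112.2 186.6] [581.6  91.3 180.2] [588.9 134.7 189.8]
190 48 [585.2 113.1 194.8] [578.1  90.7 190.2] [588.8 134.7 199.9]
wrist min z [56.5 56.7 57.1 57.5 57.6 57.9 57.9 57.9 58.1 58.4]
```

The tips really are at z≈58 where the state says 23, so the reported TCP lies about 35 mm beyond the real tips. I'll grasp at reported z ≈ -11, which puts the tips at about 24.

Emit:
{"fn": "servo_tool", "kwargs": {
  "motion": [
    [[0,0,0.03,0,0,0,0.45],[-0.06,-0.007,0.03,0,0,0.02,0.45],[-0.12,-0.014,0.03,0,0,0.04,0.45],[-0.18,-0.02,0.03,0,0,0.055,0.45],[-0.219,-0.027,0.03,0,0,0.055,0.45],[-0.219,-0.027,0.03,0,0,0.055,0.45],[-0.219,-0.027,0.03,0,0,0.055,0.45],[-0.219,-0.027,0.02,0,0,0.055,0.45],[-0.219,-0.027,-0.01,0,0,0.055,0.45],[-0.219,-0.027,-0.03,0,0,0.055,0.45]]
  ],
  "newtons": 20
}}

```text
clock: 5.45
eef_pos: [453.3, 98.0, 7.4]
eef_rot: [3.142, -0.0, -2.917]
wrist_force: [-0.5, 0.7, -0.0]
finger_gap: 51.6
finger_force: 0.0
```

Emit:
{"fn": "servo_tool", "kwargs": {
  "motion": [
    [[0,0,-0.02,0,0,0,0.45],[0,0,-0.038,0,0,0,0.45],[0,0,-0.038,0,0,0,0.45],[0,0,-0.038,0,0,0,0.45]]
  ]
}}

```text
clock: 5.85
eef_pos: [453.0, 98.0, -10.6]
eef_rot: [3.142, -0.0, -2.917]
wrist_force: [-0.3, -0.8, -0.1]
finger_gap: 51.7
finger_force: 0.0
```

Emit:
{"fn": "servo_tool", "kwargs": {
  "motion": [
    [[0,0,0,0,0,0,1],[0,0,0,0,0,0,1],[0,0,0,0,0,0,1],[0,0,0,0,0,0,1],[0,0,0,0,0,0,1],[0,0,0,0,0,0,1],[0,0,0,0,0,0,1],[0,0,0,0,0,0,1]]
  ]
}}

```text
clock: 6.65
eef_pos: [452.9, 98.0, -10.6]
eef_rot: [-3.142, -0.0, -2.917]
wrist_force: [-0.4, 0.0, 1.3]
finger_gap: 9.9
finger_force: 20.0
```

Emit:
{"fn": "servo_tool", "kwargs": {
  "motion": [
    [[0,0,0.008,0,0,0,1],[0,0,0.016,0,0,0,1],[0.05,0.007,0.016,0,0,-0.015,1],[0.1,0.014,0.016,0,0,-0.03,1],[0.15,0.022,0.016,0,0,-0.055,1],[0.19,0.026,0.016,0,0,-0.055,1],[0.219,0.0274,0.016,0,0,-0.055,1],[0.219,0.0274,0.016,0,0,-0.055,1],[0.219,0.0274,0.008,0,0,-0.055,1],[0.219,0.0274,0.003,0,0,-0.055,1]]
  ]
}}

```text
clock: 7.65
eef_pos: [561.5, 111.7, -9.5]
eef_rot: [-3.142, -0.001, -3.09]
wrist_force: [-0.4, -0.1, -0.2]
finger_gap: 9.9
finger_force: 20.0
```

```bash
python3 - <<'E'
from h import *
c=cap('wrist','w3'); s=manip.read_state(); print(s['eef_pos'],s['eef_rot'][2],s['finger_gap'],s['wrist_force'])
w=cloud(c)
print('slab',rect(sel(w,530,645,60,160,14,24),0))
for z0,z1 in((42,49),(20,35),(5,20)):
    g=sel(w,620,690,-130,190,z0,z1)
    print(z0,[ (round(float(np.min(g[(g[:,1]>y-1.5)&(g[:,1]<y+1.5),0])),1),y) for y in range(-10,165,4) if ((g[:,1]>y-1.5)&(g[:,1]<y+1.5)).sum()>2])
E
```

```text
[561.40092093 111.65687381  -9.78806978] -3.0896066546761785 10.05435956092088 [-0.07892611 -0.25020816 -1.34238288]
slab [582.0, 112.9, 89.4, 35.9, 3.4, 18.6, 2726.0]
42 []
20 [(659.9, -10), (659.5, -6), (659.0, -2), (659.1, 2), (658.4, 6), (658.5, 10), (658.5, 14), (656.2, 18), (654.8, 22), (654.0, 26), (654.6, 30), (657.1, 34), (653.1, 106), (620.2, 110), (653.1, 114), (652.7, 118), (652.6, 122), (652.3, 126)]
5 [(620.1, 106), (620.1, 110), (620.1, 114), (620.0, 118), (620.1, 122)]
```

View pics/w3.png

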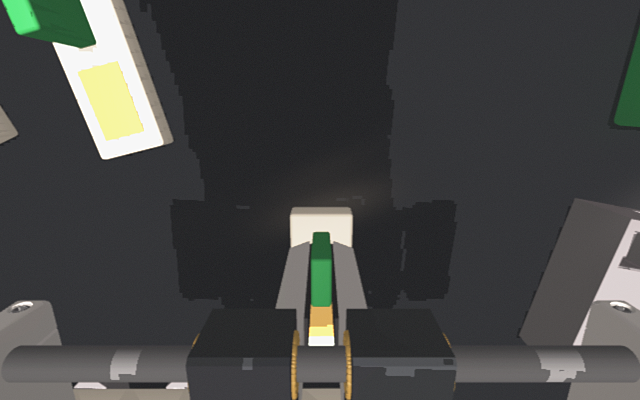

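The cassette is held square in front of slot 1's guides: slab yaw 3.4°, about 1 mm above the bench, lateral error about 0.2 mm. Sliding it in now.

Emit:
{"fn": "servo_tool", "kwargs": {
  "motion": [
    [[0.01,0.0005,-0.001,0,0,0,1],[0.02,0.001,-0.001,0,0,0,1],[0.03,0.0016,-0.001,0,0,0,1],[0.04,0.0021,-0.001,0,0,0,1],[0.05,0.0026,-0.001,0,0,0,1],[0.06,0.0031,-0.001,0,0,0,1],[0.07,0.0037,-0.001,0,0,0,1],[0.08,0.0042,-0.001,0,0,0,1],[0.09,0.0047,-0.001,0,0,0,1],[0.1,0.0052,-0.001,0,0,0,1]]
  ]
}}

```text
clock: 8.7
eef_pos: [612.8, 114.3, -9.6]
eef_rot: [-3.142, -0.0, -3.09]
wrist_force: [-0.8, -0.1, -1.2]
finger_gap: 9.7
finger_force: 20.0
```

Emit:
{"fn": "servo_tool", "kwargs": {
  "motion": [
    [[0.004,0.0002,0,0,0,0,1],[0.008,0.0004,0,0,0,0,1],[0.012,0.0006,0,0,0,0,1],[0.016,0.0008,0,0,0,0,1],[0.02,0.001,0,0,0,0,1],[0.024,0.0012,0,0,0,0,1],[0.028,0.0015,0,0,0,0,1],[0.032,0.0017,0,0,0,0,1],[0.036,0.0019,0,0,0,0,1],[0.036,0.0019,0,0,0,0,1]]
  ]
}}

```text
clock: 9.7
eef_pos: [630.6, 115.2, -9.6]
eef_rot: [-3.142, 0.0, -3.09]
wrist_force: [-0.2, -0.0, -1.8]
finger_gap: 10.1
finger_force: 20.0
```

Emit:
{"fn": "servo_tool", "kwargs": {
  "motion": [
    [[0.002,0.0001,0,0,0,0,1],[0.004,0.0002,0,0,0,0,1],[0.004,0.0002,0,0,0,0,1]]
  ]
}}

```text
clock: 10.0
eef_pos: [632.5, 115.3, -9.6]
eef_rot: [-3.142, 0.0, -3.09]
wrist_force: [0.0, -0.6, -1.1]
finger_gap: 9.8
finger_force: 20.0
```

Emit:
{"fn": "servo_tool", "kwargs": {
  "motion": [
    [[0.001,0,0,0,0,0,1],[0.002,0.0001,0,0,0,0,1],[0.002,0.0001,0,0,0,0,1]]
  ]
}}

```text
clock: 10.3
eef_pos: [632.6, 115.3, -9.7]
eef_rot: [-3.141, -0.002, -3.09]
wrist_force: [-5.8, -0.7, 2.4]
finger_gap: 9.5
finger_force: 20.0
```

Emit:
{"fn": "servo_tool", "kwargs": {
  "motion": [
    [[0.001,0,0,0,0,0,1],[0.002,0.0001,0,0,0,0,1],[0.002,0.0001,0,0,0,0,1]]
  ]
}}

```text
clock: 10.6
eef_pos: [632.6, 115.3, -9.8]
eef_rot: [-3.141, -0.005, -3.089]
wrist_force: [-13.5, -1.2, 6.2]
finger_gap: 10.2
finger_force: 20.0
```

Contact at about 13 N at the predicted depth, so cassette a is home. Relieve the push, release and lift.

Emit:
{"fn": "servo_tool", "kwargs": {
  "motion": [
    [[-0.003,0,-0.001,0,0,0,1],[-0.003,0,-0.001,0,0,0,0.65],[-0.003,0,-0.001,0,0,0,0.65],[-0.003,0,-0.001,0,0,0,0.65],[-0.003,0,-0.001,0,0,0,0.65],[-0.003,0,-0.001,0,0,0,0.65],[-0.003,0,0.04,0,0,0,0.65],[-0.003,0,0.1,0,0,0,0.65],[-0.05,0,0.15,0,0,0,0.65]]
  ]
}}

```text
clock: 11.5
eef_pos: [610.5, 115.3, 66.5]
eef_rot: [3.142, 0.001, -3.09]
wrist_force: [0.8, 0.3, 0.9]
finger_gap: 32.7
finger_force: 0.0
```

```bash
python3 - <<'E'
from h import *
s=manip.read_state(); print(s['eef_pos'],s['eef_rot'][2])
w=cloud(cap('top','top4'))
for n,x,y in(('a',632,115),('b',467,-5),('c',470,-99),('ref',457,-209)):
    for k,z0,z1 in(('slab',13,18.5),('fin',49,58)):
        p=sel(w,x-65,x+65,y-46,y+46,z0,z1)
        if len(p)>8: print(n,k,rect(p,0))
E
```

```text
[610.53241672 115.27381366  66.53544198] -3.090160545621303
b slab [465.2, -5.8, 88.9, 35.2, 16.3, 16.0, 147.0]
b fin [443.9, -12.1, 24.6, 9.7, 20.6, 52.6, 20.0]
c slab [471.1, -100.3, 89.4, 35.5, 25.8, 15.8, 155.0]
c fin [450.6, -109.2, 24.3, 9.1, 27.5, 53.3, 20.0]
ref slab [454.1, -210.7, 88.0, 36.3, 4.8, 15.7, 154.0]
ref fin [433.1, -211.9, 23.9, 7.2, 1.2, 54.7, 19.0]
```

Emit:
{"fn": "servo_tool", "kwargs": {
  "motion": [
    [[-0.08,-0.06,0,0,0,0.02,0.6],[-0.16,-0.12,0,0,0,0.04,0.6],[-0.24,-0.18,0,0,0,0.06,0.6],[-0.3,-0.23,0,0,0,0.075,0.6],[-0.332,-0.255,0,0,0,0.075,0.6],[-0.332,-0.255,0,0,0,0.075,0.6],[-0.332,-0.255,-0.05,0,0,0.075,0.6],[-0.332,-0.255,-0.1,0,0,0.075,0.6],[-0.332,-0.255,-0.154,0,0,0.075,0.6],[-0.332,-0.255,-0.154,0,0,0.075,0.6]]
  ]
}}

```text
clock: 12.55
eef_pos: [442.2, -11.5, -14.0]
eef_rot: [3.14, -0.004, -2.854]
wrist_force: [-0.8, 0.2, 0.7]
finger_gap: 37.6
finger_force: 0.0
```

Emit:
{"fn": "servo_tool", "kwargs": {
  "motion": [
    [[0,0,0,0,0,0,1],[0,0,0,0,0,0,1],[0,0,0,0,0,0,1],[0,0,0,0,0,0,1],[0,0,0,0,0,0,1],[0,0,0,0,0,0,1]]
  ]
}}

```text
clock: 13.15
eef_pos: [444.0, -12.1, -10.8]
eef_rot: [-3.141, 0.001, -2.854]
wrist_force: [-2.0, 1.0, 7.8]
finger_gap: 10.2
finger_force: 20.0
```

Emit:
{"fn": "servo_tool", "kwargs": {
  "motion": [
    [[0,0,0.008,0,0,0,1],[0,0,0.016,0,0,0,1],[0.05,0.002,0.016,0,0,-0.015,1],[0.1,0.003,0.016,0,0,-0.035,1],[0.15,0.005,0.016,0,0,-0.055,1],[0.2,0.007,0.016,0,0,-0.075,1],[0.23,0.0078,0.016,0,0,-0.075,1],[0.249,0.0078,0.016,0,0,-0.075,1],[0.249,0.0078,0.008,0,0,-0.075,1],[0.249,0.0078,0.003,0,0,-0.075,1]]
  ]
}}

```text
clock: 14.15
eef_pos: [567.1, -8.2, -10.6]
eef_rot: [3.141, -0.001, -3.09]
wrist_force: [-1.3, -0.2, 1.1]
finger_gap: 10.0
finger_force: 20.0
```

```bash
python3 - <<'E'
from h import *
c=cap('wrist','w5'); s=manip.read_state(); print(s['eef_pos'],s['eef_rot'][2],s['finger_gap'],s['wrist_force'])
w=cloud(c); r=rect(sel(w,530,645,-60,40,13,24),0); print('slab',r,'lateral',r[1]*.9986-r[0]*.0523,'want -37.9')
E
```

```text
[567.05791245  -8.16874647 -10.63592668] -3.0895908599156092 10.260193412516832 [1.12356332 0.01699351 0.23316161]
slab [588.0, -7.1, 87.8, 35.9, 2.8, 17.7, 2606.0] lateral -37.842459999999996 want -37.9
```

Emit:
{"fn": "servo_tool", "kwargs": {
  "motion": [
    [[0.01,0.0005,0.001,0,0,0,1],[0.02,0.001,0.001,0,0,0,1],[0.03,0.0016,0.001,0,0,0,1],[0.04,0.0021,0.001,0,0,0,1],[0.05,0.0026,0.001,0,0,0,1],[0.06,0.0031,0.001,0,0,0,1],[0.07,0.0037,0.001,0,0,0,1],[0.08,0.0042,0.001,0,0,0,1],[0.09,0.0047,0.001,0,0,0,1],[0.1,0.0052,0.001,0,0,0,1]]
  ]
}}

```text
clock: 15.2
eef_pos: [618.3, -5.5, -9.6]
eef_rot: [3.142, -0.0, -3.09]
wrist_force: [-0.3, 0.3, -1.1]
finger_gap: 9.8
finger_force: 20.0
```

Emit:
{"fn": "servo_tool", "kwargs": {
  "motion": [
    [[0.004,0.0002,0,0,0,0,1],[0.008,0.0004,0,0,0,0,1],[0.012,0.0006,0,0,0,0,1],[0.016,0.0008,0,0,0,0,1],[0.02,0.001,0,0,0,0,1],[0.024,0.0012,0,0,0,0,1],[0.028,0.0015,0,0,0,0,1],[0.032,0.0017,0,0,0,0,1],[0.036,0.0019,0,0,0,0,1],[0.036,0.0019,0,0,0,0,1]]
  ]
}}

```text
clock: 16.2
eef_pos: [636.1, -4.6, -9.6]
eef_rot: [-3.142, 0.0, -3.09]
wrist_force: [0.7, 0.1, 0.0]
finger_gap: 9.7
finger_force: 20.0
```

Emit:
{"fn": "servo_tool", "kwargs": {
  "motion": [
    [[0.002,0.0001,0,0,0,0,1],[0.004,0.0002,0,0,0,0,1],[0.004,0.0002,0,0,0,0,1]]
  ]
}}

```text
clock: 16.5
eef_pos: [637.9, -4.5, -9.6]
eef_rot: [-3.142, -0.0, -3.09]
wrist_force: [-0.6, -0.3, -0.5]
finger_gap: 9.9
finger_force: 20.0
```

Emit:
{"fn": "servo_tool", "kwargs": {
  "motion": [
    [[0.001,0,0,0,0,0,1],[0.002,0.0001,0,0,0,0,1],[0.002,0.0001,0,0,0,0,1]]
  ]
}}

```text
clock: 16.8
eef_pos: [638.0, -4.5, -9.8]
eef_rot: [3.142, -0.002, -3.09]
wrist_force: [-6.5, -0.0, 2.7]
finger_gap: 10.0
finger_force: 20.0
```

Contact at 638.0 (predicted 638.6). One more gentle nudge, then release.

Emit:
{"fn": "servo_tool", "kwargs": {
  "motion": [
    [[0.001,0,0,0,0,0,1],[0.002,0.0001,0,0,0,0,1],[0.002,0.0001,0,0,0,0,1]]
  ]
}}

```text
clock: 17.1
eef_pos: [638.0, -4.5, -9.8]
eef_rot: [3.141, -0.005, -3.09]
wrist_force: [-15.5, -1.4, 7.4]
finger_gap: 9.7
finger_force: 20.0
```

Emit:
{"fn": "servo_tool", "kwargs": {
  "motion": [
    [[-0.003,0,-0.001,0,0,0,1],[-0.003,0,-0.001,0,0,0,0.65],[-0.003,0,-0.001,0,0,0,0.65],[-0.003,0,-0.001,0,0,0,0.65],[-0.003,0,-0.001,0,0,0,0.65],[-0.003,0,-0.001,0,0,0,0.65],[-0.003,0,0.04,0,0,0,0.65],[-0.003,0,0.1,0,0,0,0.65],[-0.05,0,0.15,0,0,0,0.65]]
  ]
}}

```text
clock: 18.0
eef_pos: [616.0, -4.5, 66.6]
eef_rot: [-3.141, 0.001, -3.09]
wrist_force: [0.0, -0.1, 0.5]
finger_gap: 32.9
finger_force: 0.0
```

```bash
python3 - <<'E'
from h import *
s=manip.read_state(); print(s['eef_pos'],s['eef_rot'][2])
w=cloud(cap('top','top6'))
for n,x,y in(('a',620,112),('b',625,-5),('c',470,-99),('ref',457,-209)):
    for k,z0,z1 in(('slab',13,18.5),('fin',49,58)):
        p=sel(w,x-65,x+65,y-46,y+46,z0,z1)
        if len(p)>8: print(n,k,rect(p,0))
E
```

```text
[616.02749705  -4.46509121  66.55135332] -3.0896808580722133
a slab [630.1, 121.9, 46.6, 42.7, 11.0, 15.5, 65.0]
a fin [653.5, 120.0, 46.4, 57.9, -41.8, 51.3, 26.0]
c slab [471.2, -100.2, 88.5, 35.7, 24.8, 15.5, 137.0]
c fin [450.7, -109.8, 24.4, 8.8, 19.2, 52.9, 18.0]
ref slab [454.5, -210.6, 88.1, 35.9, 5.3, 15.9, 147.0]
ref fin [433.2, -212.1, 24.2, 7.2, 0.9, 54.0, 20.0]
```

Emit:
{"fn": "servo_tool", "kwargs": {
  "motion": [
    [[-0.08,-0.05,0,0,0,0.03,0.6],[-0.16,-0.1,0,0,0,0.06,0.6],[-0.24,-0.15,0,0,0,0.09,0.6],[-0.3,-0.19,0,0,0,0.1244,0.6],[-0.33,-0.211,0,0,0,0.1244,0.6],[-0.33,-0.211,0,0,0,0.1244,0.6],[-0.33,-0.211,-0.05,0,0,0.1244,0.6],[-0.33,-0.211,-0.1,0,0,0.1244,0.6],[-0.33,-0.211,-0.14,0,0,0.1244,0.6],[-0.33,-0.211,-0.152,0,0,0.1244,0.6]]
  ]
}}

```text
clock: 19.05
eef_pos: [449.7, -109.1, -12.4]
eef_rot: [3.14, -0.002, -2.699]
wrist_force: [-0.3, -0.3, 0.4]
finger_gap: 37.6
finger_force: 0.0
```

Emit:
{"fn": "servo_tool", "kwargs": {
  "motion": [
    [[0,0,0,0,0,0,1],[0,0,0,0,0,0,1],[0,0,0,0,0,0,1],[0,0,0,0,0,0,1],[0,0,0,0,0,0,1],[0,0,0,0,0,0,1]]
  ]
}}

```text
clock: 19.65
eef_pos: [450.5, -110.0, -9.8]
eef_rot: [-3.141, 0.001, -2.699]
wrist_force: [-0.8, 0.5, 6.0]
finger_gap: 10.0
finger_force: 20.0
```

Emit:
{"fn": "servo_tool", "kwargs": {
  "motion": [
    [[0,0,0.008,0,0,0,1],[0,0,0.016,0,0,0,1],[0.05,0.017,0.016,0,0,-0.025,1],[0.1,0.034,0.016,0,0,-0.06,1],[0.15,0.052,0.016,0,0,-0.09,1],[0.2,0.07,0.016,0,0,-0.1242,1],[0.23,0.0838,0.016,0,0,-0.1242,1],[0.2426,0.0838,0.016,0,0,-0.1242,1],[0.2426,0.0838,0.008,0,0,-0.1242,1],[0.2426,0.0838,0.003,0,0,-0.1242,1]]
  ]
}}

```text
clock: 20.65
eef_pos: [570.4, -68.3, -9.6]
eef_rot: [3.141, -0.001, -3.089]
wrist_force: [-0.6, -0.1, -1.2]
finger_gap: 10.0
finger_force: 20.0
```

```bash
python3 - <<'E'
from h import *
c=cap('wrist','w7'); s=manip.read_state(); print(s['eef_pos'],s['eef_rot'][2],s['finger_gap'],s['wrist_force'])
w=cloud(c); r=rect(sel(w,530,645,-120,-20,13,24),0); print('slab',r,'lateral',r[1]*.9986-r[0]*.0523,'want -97.9')
E
```

```text
[570.30569468 -68.3522883   -9.67508915] -3.0893209958215864 9.702449769429599 [ 0.595372   -0.20297145 -1.00475081]
slab [592.0, -67.2, 88.5, 36.1, 2.9, 17.8, 2589.0] lateral -98.06752000000002 want -97.9
```

Emit:
{"fn": "servo_tool", "kwargs": {
  "motion": [
    [[0.01,0.0005,0,0,0,0,1],[0.02,0.001,0,0,0,0,1],[0.03,0.0016,0,0,0,0,1],[0.04,0.0021,0,0,0,0,1],[0.05,0.0026,0,0,0,0,1],[0.06,0.0031,0,0,0,0,1],[0.07,0.0037,0,0,0,0,1],[0.08,0.0042,0,0,0,0,1],[0.09,0.0047,0,0,0,0,1],[0.1,0.0052,0,0,0,0,1]]
  ]
}}

```text
clock: 21.7
eef_pos: [621.6, -65.4, -9.1]
eef_rot: [-3.142, -0.0, -3.089]
wrist_force: [-0.2, -0.2, -0.5]
finger_gap: 9.9
finger_force: 20.0
```

Emit:
{"fn": "servo_tool", "kwargs": {
  "motion": [
    [[0.004,0.0002,0,0,0,0,1],[0.008,0.0004,0,0,0,0,1],[0.012,0.0006,0,0,0,0,1],[0.016,0.0008,0,0,0,0,1],[0.02,0.001,0,0,0,0,1],[0.024,0.0012,0,0,0,0,1],[0.028,0.0015,0,0,0,0,1],[0.032,0.0017,0,0,0,0,1],[0.036,0.0019,0,0,0,0,1],[0.036,0.0019,0,0,0,0,1]]
  ]
}}

```text
clock: 22.7
eef_pos: [639.4, -64.5, -9.1]
eef_rot: [-3.142, 0.0, -3.089]
wrist_force: [-0.6, 0.0, -1.4]
finger_gap: 10.1
finger_force: 20.0
```

Emit:
{"fn": "servo_tool", "kwargs": {
  "motion": [
    [[0.002,0.0001,0,0,0,0,1],[0.004,0.0002,0,0,0,0,1],[0.004,0.0002,0,0,0,0,1]]
  ]
}}

```text
clock: 23.0
eef_pos: [640.9, -64.4, -9.1]
eef_rot: [3.142, -0.001, -3.089]
wrist_force: [-2.2, 0.1, 1.3]
finger_gap: 10.0
finger_force: 20.0
```

Emit:
{"fn": "servo_tool", "kwargs": {
  "motion": [
    [[0.001,0,0,0,0,0,1],[0.002,0.0001,0,0,0,0,1],[0.002,0.0001,0,0,0,0,1]]
  ]
}}

```text
clock: 23.3
eef_pos: [640.9, -64.4, -9.3]
eef_rot: [3.141, -0.003, -3.089]
wrist_force: [-10.1, -0.8, 5.0]
finger_gap: 10.0
finger_force: 20.0
```

Emit:
{"fn": "servo_tool", "kwargs": {
  "motion": [
    [[0.001,0,0,0,0,0,1],[0.002,0.0001,0,0,0,0,1],[0.002,0.0001,0,0,0,0,1]]
  ]
}}

```text
clock: 23.6
eef_pos: [641.0, -64.4, -9.2]
eef_rot: [3.141, -0.005, -3.089]
wrist_force: [-19.9, -1.1, 9.8]
finger_gap: 9.9
finger_force: 20.0
```

Home at 641. Release, back away and look.

Emit:
{"fn": "servo_tool", "kwargs": {
  "motion": [
    [[-0.004,0,-0.001,0,0,0,1],[-0.004,0,-0.001,0,0,0,0.65],[-0.004,0,-0.001,0,0,0,0.65],[-0.004,0,-0.001,0,0,0,0.65],[-0.004,0,-0.001,0,0,0,0.65],[-0.004,0,-0.001,0,0,0,0.65],[-0.004,0,0.04,0,0,0,0.65],[-0.004,0,0.1,0,0,0,0.65],[-0.08,-0.05,0.16,0,0,0,0.65],[-0.16,-0.12,0.22,0,0,0,0.65]]
  ]
}}

```text
clock: 24.6
eef_pos: [572.7, -115.3, 94.1]
eef_rot: [-3.142, 0.0, -3.087]
wrist_force: [1.0, -0.9, 0.3]
finger_gap: 33.2
finger_force: 0.0
```

Emit:
{"fn": "servo_tool", "kwargs": {
  "motion": [
    [[-0.08,-0.06,0.06,0,0,0,0.55],[-0.14,-0.08,0.1,0,0,0,0.55],[-0.14,-0.08,0.1,0,0,0,0.55],[-0.14,-0.08,0.1,0,0,0,0.55]]
  ]
}}

```text
clock: 25.0
eef_pos: [503.6, -155.8, 143.9]
eef_rot: [-3.141, 0.002, -3.09]
wrist_force: [0.2, 0.6, 0.2]
finger_gap: 42.3
finger_force: 0.0
```

```bash
python3 - <<'E'
from h import *
s=manip.read_state(); print(s['eef_pos'],s['eef_rot'][2])
for nm in('wrist','top'):
  w=cloud(cap(nm,nm+'8')); print(nm)
  for n,x,y in(('a',610,112),('b',610,-5),('c',610,-66),('ref',457,-209)):
    for k,z0,z1 in(('slab',13,18.5),('fin',49,58)):
        p=sel(w,x-65,x+65,y-(46 if n=='ref' else 25),y+(46 if n=='ref' else 25),z0,z1)
        if len(p)>8: print(n,k,rect(p,0))
E
```

```text
[ 503.55809813 -155.81362953  143.87500272] -3.0901186928698774
wrist
a slab [633.5, 114.8, 51.4, 37.3, 3.1, 17.2, 862.0]
a fin [631.4, 114.8, 26.9, 12.1, 3.8, 55.0, 330.0]
b slab [624.8, -5.7, 21.5, 36.6, 5.0, 17.2, 452.0]
c slab [626.3, -49.7, 22.4, 9.2, 27.8, 16.9, 100.0]
ref slab [455.5, -211.6, 89.9, 36.3, 4.8, 17.5, 2417.0]
ref fin [433.4, -213.3, 25.7, 10.1, 5.1, 55.3, 394.0]
top
a slab [632.5, 112.2, 43.9, 46.6, 1.5, 15.8, 70.0]
a fin [650.9, 108.4, 51.9, 38.5, 24.2, 52.5, 22.0]
b slab [638.6, -4.0, 44.0, 42.7, 3.0, 15.6, 71.0]
b fin [649.4, -4.9, 43.6, 26.0, 22.6, 52.2, 23.0]
c slab [641.5, -67.7, 47.2, 45.8, 7.2, 15.8, 74.0]
c fin [654.3, -66.4, 48.4, 25.5, -30.4, 52.8, 19.0]
```

View pics/top8.png

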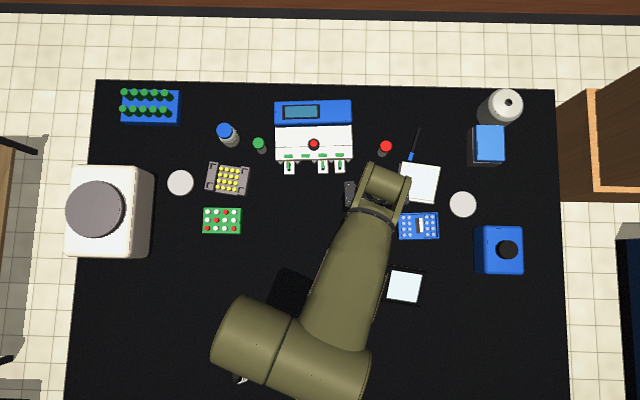

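Three cassettes are in, at (289,165), (323,165) and (340,165). No fourth green cassette is visible anywhere, and the other objects are unmoved. Now the reference.

Emit:
{"fn": "servo_tool", "kwargs": {
  "motion": [
    [[-0.06,-0.05,0,0,0,0.011,0.55],[-0.1406,-0.1144,-0.02,0,0,0.0114,0.55],[-0.1406,-0.1144,-0.08,0,0,0.0114,0.55],[-0.1406,-0.1144,-0.14,0,0,0.0114,0.55],[-0.1406,-0.1144,-0.2,0,0,0.0114,0.55],[-0.1406,-0.1144,-0.25,0,0,0.0114,0.55],[-0.1406,-0.1144,-0.29,0,0,0.0114,0.55],[-0.1406,-0.1144,-0.307,0,0,0.0114,0.55],[-0.1406,-0.1144,-0.307,0,0,0.0114,0.55],[-0.1406,-0.1144,-0.307,0,0,0.0114,0.55]]
  ]
}}

```text
clock: 26.1
eef_pos: [433.6, -212.6, -9.9]
eef_rot: [-3.141, 0.0, -3.053]
wrist_force: [0.3, -1.5, -0.1]
finger_gap: 42.1
finger_force: 0.0
```

Emit:
{"fn": "servo_tool", "kwargs": {
  "motion": [
    [[0,0,0,0,0,0,1],[0,0,0,0,0,0,1],[0,0,0,0,0,0,1],[0,0,0,0,0,0,1],[0,0,0,0,0,0,1],[0,0,0,0,0,0,1],[0,0,0,0,0,0,1]]
  ]
}}

```text
clock: 26.8
eef_pos: [433.2, -212.7, -10.1]
eef_rot: [-3.141, 0.0, -3.053]
wrist_force: [-1.1, -0.5, 3.1]
finger_gap: 9.7
finger_force: 20.0
```

Emit:
{"fn": "servo_tool", "kwargs": {
  "motion": [
    [[0,0,0.05,0,0,0,1],[0,0,0.12,0,0,0,1],[0,0,0.2,0,0,0,1],[0.03,-0.05,0.28,0,0,-0.02,1],[0.06,-0.1,0.28,0,0,-0.04,1],[0.09,-0.15,0.28,0,0,-0.0665,1],[0.12,-0.2,0.28,0,0,-0.0665,1],[0.134,-0.214,0.28,0,0,-0.0665,1],[0.134,-0.214,0.28,0,0,-0.0665,1],[0.134,-0.214,0.28,0,0,-0.0665,1]]
  ]
}}

```text
clock: 27.8
eef_pos: [499.7, -318.8, 129.4]
eef_rot: [3.141, -0.001, 3.021]
wrist_force: [-0.0, 0.7, -1.5]
finger_gap: 10.2
finger_force: 20.0
```

Emit:
{"fn": "servo_tool", "kwargs": {
  "motion": [
    [[0,0,0,-0.0033,-0.028,0,1],[0,0,0,-0.0067,-0.055,0,1],[0,0,0,-0.01,-0.083,0,1],[0,0,0,-0.0133,-0.1103,0,1],[0,0,0,-0.0133,-0.1103,0,1]]
  ]
}}

```text
clock: 28.3
eef_pos: [498.5, -318.5, 129.5]
eef_rot: [3.141, 0.35, 3.02]
wrist_force: [0.2, -0.0, -1.4]
finger_gap: 9.8
finger_force: 20.0
```

```bash
python3 - <<'E'
from h import *
from scipy.spatial.transform import Rotation as Rn
c=cap('wrist','w9'); s=manip.read_state(); print(s['eef_pos'],s['eef_rot'],s['finger_gap'],s['joints'].round(2))
R=Rn.from_euler('xyz',s['eef_rot']).as_matrix(); print('tool z',R[:,2].round(3),'x',R[:,0].round(3))
w=cloud(c)
# fingertip check via camera: camera-to-tcp distance
print('cam',np.array(c['cam_to_world'])[:3,3].round(1))
for nm,ww in(('w9',w),('top1',cloud(load('top1')))):
    p=sel(ww,500,680,-430,-235,25,80)
    q=p.copy()
    for i in range(6):
        k=np.linalg.lstsq(np.c_[q[:,:2],np.ones(len(q))],q[:,2],rcond=None)[0]
        r=p[:,2]-p[:,:2]@k[:2]-k[2]; q=p[np.abs(r)<2.5]
    print(nm,k,np.degrees(np.arctan(np.hypot(k[0],k[1]))),np.degrees(np.arctan2(k[1],k[0])),len(q),'plane rect',rect(q,-7))
    u=p[:,:2]@np.array([.993,-.12])  # along slope horiz
    m=(r>4)&(r<14); print(' ledge u',np.percentile(u[m],[1,25,50,75,99]).round(1) if m.sum()>5 else m.sum(),'plate u',np.percentile(u[np.abs(r)<2.5],[.5,99.5]).round(1))
E
```

```text
[ 499.14097973 -318.97284996  130.05457186] [3.14124526 0.34777057 3.02054453] 9.84724412203072 [-0.73  0.25  1.73  0.26  0.89 -2.32]
tool z [ 0.338 -0.041 -0.94 ] x [-0.933  0.114 -0.341]
cam [ 347.9 -300.   301.8]
w9 [ 3.60872075e-01 -4.41583053e-02 -1.72588124e+02] 19.979432557310595 -6.9763470931478295 7666 plane rect [582.5, -333.4, 121.6, 130.2, -6.9, 47.6, 7666.0]
 ledge u [555.3 557.  559.1 561.1 563.4] plate u [558.2 677.3]
top1 [ 3.49400466e-01 -4.12029348e-02 -1.66307882e+02] 19.382968180368273 -6.725525125613903 792 plane rect [582.7, -332.4, 121.3, 130.5, -6.8, 52.0, 792.0]
 ledge u [555.6 560.  595.8 649.7 676.2] plate u [563.1 678.4]
```

View pics/w9.png

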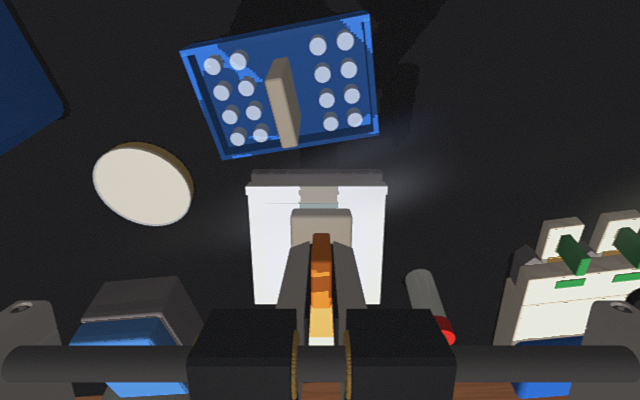

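The view shows the reference held by its orange fin at (320,270), tilted over the window, whose ledge is at (318,180). The tray is at (285,85). Next I check where the held slab really is relative to the reported TCP.

```bash
python3 - <<'E'
from h import *
from scipy.spatial.transform import Rotation as Rn
c=load('w9'); w=cloud(c)
p=w[200:240,285:360].reshape(-1,3)
R=Rn.from_euler('xyz',[3.14124526,0.34777057,3.02054453]).as_matrix(); T=np.array([499.14,-318.97,130.05])
X=-R[:,0];Z=-R[:,2];Y=np.cross(Z,X)
q=np.c_[(p-T)@X,(p-T)@Y,(p-T)@Z]
m=(q[:,2]>5)&(q[:,2]<45)&(abs(q[:,1])<30); q=q[m]; print(len(q),np.percentile(q,[1,50,99],axis=0).round(1))
print('rear edge x',np.percentile(q[:,0],1),'expect A: x -23, top z 26; B: x -11')
W=np.array([584.6,-333.3,51.8])
n=np.array([-.3609,.0442,1]);n/=np.linalg.norm(n); print('window normal',n,'tool up',Z)
E
```

```text
1952 [[-23.4 -17.2  13.4]
 [-18.    0.6  27.1]
 [ -8.6  17.8  37.4]]
rear edge x -23.43508101514468 expect A: x -23, top z 26; B: x -11
window normal [-0.33917578  0.0415394   0.93980544] tool up [-0.33835084  0.040808    0.94013479]
```

The bias is along the tool axis: the rear edge is at -23 and the top at 27, as predicted. I'll approach to 20 mm above the window.

Emit:
{"fn": "servo_tool", "kwargs": {
  "motion": [
    [[0.05,-0.01,0,0,0,0,1],[0.1,-0.02,0,0,0,0,1],[0.1232,-0.0228,-0.03,0,0,0,1],[0.1232,-0.0228,-0.07,0,0,0,1],[0.1232,-0.0228,-0.11,0,0,0,1],[0.1232,-0.0228,-0.14,0,0,0,1],[0.1232,-0.0228,-0.1528,0,0,0,1],[0.1232,-0.0228,-0.1528,0,0,0,1],[0.1232,-0.0228,-0.1528,0,0,0,1]]
  ]
}}

```text
clock: 29.25
eef_pos: [562.1, -331.3, 54.3]
eef_rot: [-3.141, 0.35, 3.021]
wrist_force: [-0.1, 1.0, -0.7]
finger_gap: 9.8
finger_force: 20.0
```

```bash
python3 - <<'E'
from h import *
s=manip.read_state(); print(s['eef_pos'],s['eef_rot'],s['wrist_force'])
t=np.array([567.5,-331.2,34.9]); print('to go',t-s['eef_pos'],(t-s['eef_pos'])/500)
c=cap('wrist','w10'); w=cloud(c)
u=w[...,0]*.993-w[...,1]*.12; v=w[...,0]*.12+w[...,1]*.993
k=np.array([.36087,-.04416,-172.59]); r=(w[...,2]-w[...,0]*k[0]-w[...,1]*k[1]-k[2])*.94
m=(abs(r)<3)&(u>560)&(u<680)&(abs(v+261)<75); print('window v range',np.percentile(v[m],[.5,99.5]).round(1))
m=(r>8)&(r<14)&(u>545)&(u<567)&(abs(v+261)<60);print('ledge inner u', np.percentile(u[m],[50,98]).round(1) if m.any() else 0)
m=(r>30)&(r<42)&(u>560)&(u<600)&(abs(v+261)<22); print('slab rear u',np.percentile(u[m],[1,50]).round(1),'v',np.percentile(v[m],[1,99]).round(1),'h',np.median(r[m]).round(1), m.sum())
E
```

```text
[ 562.13580094 -331.28263527   54.25237085] [-3.1411645   0.34969967  3.0213513 ] [-0.06372981  0.96351933 -0.70338467]
to go [  5.36419906   0.08263527 -19.35237085] [ 0.0107284   0.00016527 -0.03870474]
window v range [-325.4 -196.3]
ledge inner u [559.1 562.8]
slab rear u [567.9 574. ] v [-279.3 -244. ] h 36.3 1809
```

Emit:
{"fn": "servo_tool", "kwargs": {
  "motion": [
    [[0.002,0.001,-0.008,0,0,0,1],[0.004,0.0015,-0.016,0,0,0,1],[0.006,0.0015,-0.024,0,0,0,1],[0.0085,0.0015,-0.032,0,0,0,1],[0.009,0.0015,-0.034,0,0,0,1],[0.009,0.0015,-0.034,0,0,0,1],[0.009,0.0015,-0.034,0,0,0,1]]
  ]
}}

```text
clock: 30.0
eef_pos: [566.2, -330.4, 36.4]
eef_rot: [3.141, 0.349, 3.021]
wrist_force: [0.4, 0.1, -0.4]
finger_gap: 9.6
finger_force: 20.0
```

Emit:
{"fn": "servo_tool", "kwargs": {
  "motion": [
    [[0.0004,0,-0.001,0,0,0,1],[0.0008,0,-0.002,0,0,0,1],[0.0008,0,-0.002,0,0,0,1]]
  ]
}}

```text
clock: 30.3
eef_pos: [566.6, -330.4, 35.3]
eef_rot: [3.141, 0.349, 3.021]
wrist_force: [-0.1, -0.6, -0.4]
finger_gap: 9.8
finger_force: 20.0
```

Emit:
{"fn": "servo_tool", "kwargs": {
  "motion": [
    [[0.0004,0,-0.001,0,0,0,1],[0.0008,0,-0.002,0,0,0,1],[0.0008,0,-0.002,0,0,0,1]]
  ]
}}

```text
clock: 30.6
eef_pos: [567.0, -330.3, 34.3]
eef_rot: [3.141, 0.349, 3.021]
wrist_force: [0.3, 0.9, -0.1]
finger_gap: 9.9
finger_force: 20.0
```

Emit:
{"fn": "servo_tool", "kwargs": {
  "motion": [
    [[0.0004,0,-0.001,0,0,0,1],[0.0008,0,-0.002,0,0,0,1],[0.0008,0,-0.002,0,0,0,1]]
  ]
}}

```text
clock: 30.9
eef_pos: [567.2, -330.4, 34.0]
eef_rot: [3.141, 0.349, 3.021]
wrist_force: [-9.2, 3.6, 8.9]
finger_gap: 9.7
finger_force: 20.0
```

Emit:
{"fn": "servo_tool", "kwargs": {
  "motion": [
    [[0.0003,0,-0.001,0,0,0,1],[0.0003,0,-0.001,0,0,0,1]]
  ]
}}

```text
clock: 31.1
eef_pos: [567.2, -330.4, 34.0]
eef_rot: [3.141, 0.349, 3.021]
wrist_force: [-13.8, 4.1, 16.6]
finger_gap: 9.8
finger_force: 20.0
```

Emit:
{"fn": "servo_tool", "kwargs": {
  "motion": [
    [[0.0003,0,-0.001,0,0,0,1],[0.0003,0,-0.001,0,0,0,1]]
  ]
}}

```text
clock: 31.3
eef_pos: [567.4, -330.4, 33.9]
eef_rot: [3.141, 0.349, 3.021]
wrist_force: [-17.2, 6.8, 19.4]
finger_gap: 10.1
finger_force: 20.0
```

Contact on the window. Relieve, open, retreat along the normal and look.

Emit:
{"fn": "servo_tool", "kwargs": {
  "motion": [
    [[-0.0012,0.0001,0.003,0,0,0,1],[-0.0012,0.0001,0.003,0,0,0,1],[-0.0012,0.0001,0.003,0,0,0,0.8],[-0.0012,0.0001,0.003,0,0,0,0.6],[-0.0012,0.0001,0.003,0,0,0,0.6],[-0.0012,0.0001,0.003,0,0,0,0.6],[-0.0012,0.0001,0.003,0,0,0,0.6],[-0.02,0.0025,0.055,0,0,0,0.6],[-0.04,0.005,0.113,0,0,0,0.6],[-0.1,0.012,0.2,0,0,0,0.6]]
  ]
}}

```text
clock: 32.3
eef_pos: [519.1, -323.9, 129.5]
eef_rot: [3.14, 0.347, 3.021]
wrist_force: [-0.3, -1.3, 0.7]
finger_gap: 37.4
finger_force: 0.0
```

Emit:
{"fn": "servo_tool", "kwargs": {
  "motion": [
    [[-0.06,0,0.08,0.0033,0.028,0,0.6],[-0.12,0,0.12,0.0067,0.055,0,0.6],[-0.18,0,0.12,0.01,0.083,0,0.6],[-0.2,0,0.12,0.0133,0.1113,0,0.6],[-0.2,0,0.12,0.0133,0.1113,0,0.6],[-0.2,0,0.12,0.0133,0.1113,0,0.6]]
  ]
}}

```text
clock: 32.9
eef_pos: [420.0, -324.4, 189.5]
eef_rot: [3.141, -0.001, 3.022]
wrist_force: [0.8, -0.1, -0.5]
finger_gap: 37.4
finger_force: 0.0
```

```bash
cat > ref.py <<'E'
from h import *
c=cap('wrist','w11'); s=manip.read_state(); print(s['eef_pos'],s['eef_rot'],s['finger_gap'])
w=cloud(c)
# window frame
cy,sy=np.cos(np.radians(-6.9)),np.sin(np.radians(-6.9)); ct,st=np.cos(np.radians(20)),np.sin(np.radians(20))
X=np.array([cy*ct,sy*ct,st]);Z=np.array([-cy*st,-sy*st,ct]);Y=np.cross(Z,X)
q=(w-np.array([584.6,-333.3,53.1]))@np.stack([X,Y,Z],1)
m=np.isfinite(q).all(-1)&(abs(q[...,0])<80)&(abs(q[...,1])<75)
g=q[m]
for n,a,b in(('plate',-3,3),('slab',13,19),('fin',50,58)):
    p=g[(g[:,2]>a)&(g[:,2]<b)]; print(n,rect(p,0), np.percentile(p,[.5,99.5],axis=0).round(1).tolist())
for n,k in(('handle',sel(w,380,490,-400,-270,70,80)),('rim',sel(w,380,490,-420,-250,44,52))): print(n,rect(k,0) if len(k)>10 else 0)
cv2.imwrite('pics/w11.png',c['frame'][:,:,::-1])
E
python3 ref.py
```

```text
[ 419.79364792 -324.32365032  189.47808045] [ 3.14140967e+00 -1.21931255e-03  3.02146022e+00] 37.618037444366955
plate [-20.2, -10.5, 92.4, 109.4, 0.2, 0.1, 3896.0] [[-66.1, -63.7, -2.5], [25.6, 41.0, 2.3]]
slab [-12.5, 0.2, 66.1, 35.5, 0.0, 15.8, 1593.0] [[-45.3, -17.6, 13.3], [20.3, 17.8, 18.0]]
fin [-23.0, 0.1, 25.8, 9.3, -0.1, 53.5, 257.0] [[-35.6, -4.6, 50.7], [-10.3, 4.8, 55.5]]
handle [434.9, -338.1, 49.8, 12.1, 2.8, 76.3, 596.0]
rim [429.8, -333.0, 43.5, 9.9, 17.3, 48.2, 37.0]
```

View pics/w11.png

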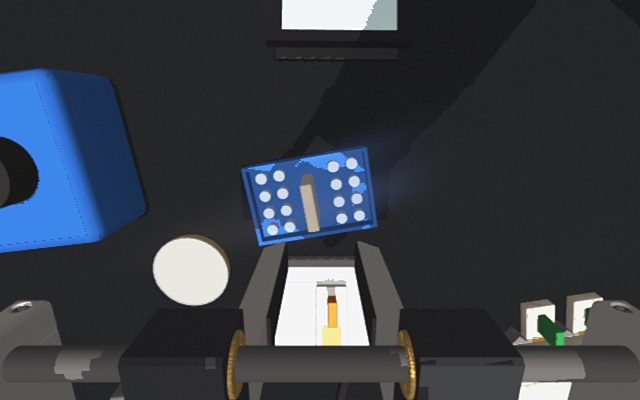

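The reference lies flat and central on the window, centre within 1 mm and 0° skew. The tray is visible at (310,195) with its handle at (310,203). I'll check the free height around the handle.

```bash
python3 - <<'E'
from h import *
w=cloud(load('w11')); d=np.radians(2.5)
p=sel(w,370,500,-420,-250,5,100); q=p-np.array([434.5,-337.6,0]); a=q[:,0]*np.cos(d)+q[:,1]*np.sin(d); b=-q[:,0]*np.sin(d)+q[:,1]*np.cos(d)
for y in range(-72,73,6):
    m=(abs(a)<14)&(abs(b-y)<3)
    if m.sum(): print(y,m.sum(),np.percentile(p[m,2],[50,99]).round(1),end=' | ')
print()
m=(p[:,2]>44)&(p[:,2]<52); print('rim a',np.percentile(a[m],[.5,99.5]),'b',np.percentile(b[m],[.5,99.5]))
m=(p[:,2]>70); print('handle',np.percentile(a[m],[.5,99.5]),np.percentile(b[m],[.5,99.5]))
w=cloud(load('top8')); 
E
```

```text
-66 201 [34.9 38.8] | -60 104 [21.7 22.9] | -54 108 [33.2 34.9] | -48 158 [32.5 34.8] | -42 139 [21.7 34.2] | -36 101 [22.7 34.4] | -30 133 [33.2 35. ] | -24 152 [22.2 34.4] | -18 122 [21.7 23.7] | -12 62 [21.7 23. ] | -6 90 [76.4 77.6] | 0 163 [76.5 78.2] | 6 228 [49.7 77.4] | 12 123 [21.7 22.9] | 18 126 [21.5 23. ] | 24 129 [22.4 35.2] | 30 133 [33.2 35.5] | 36 128 [21.9 34.7] | 42 133 [21.8 34.7] | 48 132 [32.9 35.3] | 54 119 [26.6 35. ] | 60 128 [21.6 23.3] | 66 130 [37.2 39.3] | 
rim a [-24.57996704  17.77323566] b [-5.54651587  5.59083943]
handle [-24.46867029  24.57162818] [-6.51295066  5.56517487]
```

Emit:
{"fn": "servo_tool", "kwargs": {
  "motion": [
    [[0.015,-0.013,-0.06,0,0,0.025,0.6],[0.029,-0.0264,-0.12,0,0,0.0517,0.6],[0.029,-0.0264,-0.18,0,0,0.0517,0.6],[0.029,-0.0264,-0.24,0,0,0.0517,0.6],[0.029,-0.0264,-0.3,0,0,0.0517,0.6],[0.029,-0.0264,-0.34,0,0,0.0517,0.6],[0.029,-0.0264,-0.361,0,0,0.0517,0.6],[0.029,-0.0264,-0.361,0,0,0.0517,0.6],[0.029,-0.0264,-0.361,0,0,0.0517,0.6]]
  ],
  "newtons": 40
}}

```text
clock: 33.85
eef_pos: [434.3, -338.1, 10.3]
eef_rot: [-3.14, -0.002, -3.1]
wrist_force: [-0.1, -0.4, 0.3]
finger_gap: 37.7
finger_force: 0.0
```

Emit:
{"fn": "servo_tool", "kwargs": {
  "motion": [
    [[0,0,0,0,0,0,1],[0,0,0,0,0,0,1],[0,0,0,0,0,0,1],[0,0,0,0,0,0,1],[0,0,0,0,0,0,1],[0,0,0,0,0,0,1],[0,0,0,0,0,0,1]]
  ]
}}

```text
clock: 34.55
eef_pos: [434.1, -337.9, 9.8]
eef_rot: [-3.141, -0.003, -3.1]
wrist_force: [-1.3, 0.8, 5.5]
finger_gap: 11.5
finger_force: 40.0
```

Emit:
{"fn": "servo_tool", "kwargs": {
  "motion": [
    [[0,0,0.04,0,0,0,1],[0,0,0.12,0,0,0,1],[0,0,0.2,0,0,0,1],[0,0.03,0.26,0,0,0,1],[0,0.1,0.28,0,0,0,1],[0,0.18,0.28,0,0,0,1],[0,0.26,0.28,0,0,0,1],[0,0.34,0.28,0,0,0,1],[0,0.42,0.28,0,0,0,1],[0,0.5,0.28,0,0,0,1]]
  ]
}}

```text
clock: 35.55
eef_pos: [433.3, -86.1, 149.1]
eef_rot: [-3.141, -0.004, -3.1]
wrist_force: [0.6, 0.7, -3.1]
finger_gap: 11.5
finger_force: 40.0
```

Emit:
{"fn": "servo_tool", "kwargs": {
  "motion": [
    [[0,0.08,0,0,0,0,1],[0.02,0.16,0,0,0,-0.01,1],[0.05,0.24,0,0,0,-0.02,1],[0.08,0.32,0,0,0,-0.03,1],[0.11,0.4,0,0,0,-0.04,1],[0.14,0.48,0,0,0,-0.054,1],[0.17,0.56,0,0,0,-0.054,1],[0.21,0.64,0,0,0,-0.054,1],[0.25,0.72,0,0,0,-0.054,1],[0.28,0.8,0,0,0,-0.054,1]]
  ]
}}

```text
clock: 36.55
eef_pos: [574.3, 313.9, 148.5]
eef_rot: [-3.141, -0.004, 3.014]
wrist_force: [1.0, -0.3, -2.1]
finger_gap: 11.9
finger_force: 40.0
```

Emit:
{"fn": "servo_tool", "kwargs": {
  "motion": [
    [[0,0,0,0,0,0,1],[0,0,0,0,0,0,1],[0,0,0,0,0,0,1]]
  ]
}}

```text
clock: 36.85
eef_pos: [573.6, 311.4, 149.1]
eef_rot: [-3.141, -0.004, 3.013]
wrist_force: [0.4, -0.1, -2.3]
finger_gap: 12.0
finger_force: 40.0
```

```bash
python3 - <<'E'
from h import *
from scipy.spatial.transform import Rotation as Rn
s=manip.read_state(); print(s['eef_pos'],s['eef_rot'],s['finger_gap'],s['joints'].round(2))
T=s['eef_pos']
c=cap('wrist','w12'); w=cloud(c); z=T[2]-9.8
print('rim',rect(sel(w,T[0]-90,T[0]+90,T[1]-110,T[1]+110,z+33,z+42),-7),'handle',rect(sel(w,T[0]-90,T[0]+90,T[1]-60,T[1]+60,z+70,z+80),-7))
print('base',rect(sel(w,500,670,230,420,36,44),-7))
E
```

```text
[573.64126308 311.36812468 149.13875098] [-3.14064293 -0.00369593  3.01325097] 12.017838709547629 [ 0.44  0.55  1.22  0.    1.37 -1.  ]
rim [574.6, 311.1, 90.7, 136.9, -7.2, 174.4, 8188.0] handle [572.8, 308.2, 49.6, 33.7, -27.1, 215.6, 2872.0]
base [543.7, 333.6, 20.4, 142.2, -7.0, 41.4, 867.0]
```

View pics/w12.png

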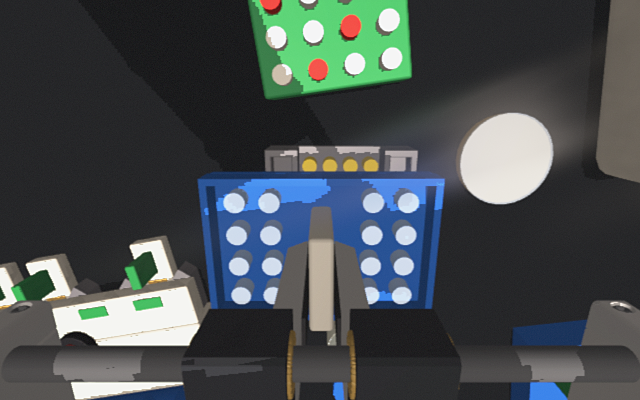

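The tray is held level and square: rim centre (574.6,311.1), yaw -7.2°, over the base at row 160. Aligning and lowering to just above the blocks.

Emit:
{"fn": "servo_tool", "kwargs": {
  "motion": [
    [[0.0174,0.0346,0,0,0,0,1],[0.0174,0.0346,-0.04,0,0,0,1],[0.0174,0.0346,-0.08,0,0,0,1],[0.0174,0.0346,-0.12,0,0,0,1],[0.0174,0.0346,-0.15,0,0,0,1],[0.0174,0.0346,-0.17,0,0,0,1],[0.0174,0.0346,-0.178,0,0,0,1],[0.0174,0.0346,-0.178,0,0,0,1],[0.0174,0.0346,-0.178,0,0,0,1]]
  ]
}}

```text
clock: 37.8
eef_pos: [583.0, 329.7, 61.3]
eef_rot: [3.141, -0.002, 3.014]
wrist_force: [1.0, -0.5, -2.8]
finger_gap: 11.5
finger_force: 40.0
```

```bash
python3 - <<'E'
from h import *
s=manip.read_state(); T=s['eef_pos']; print(T,s['eef_rot'],s['wrist_force'])
c=cap('wrist','w13'); w=cloud(c); z=T[2]-9.8
f=lambda r:(round(.992*r[0]-.125*r[1],1),round(.125*r[0]+.992*r[1],1))
r=rect(sel(w,T[0]-90,T[0]+90,T[1]-110,T[1]+110,z+33,z+42),-7); print('rim',r,f(r),'want 537.6 398.7')
b=sel(w,500,670,230,420,36,44)
if len(b)>20: r=rect(b,-7); print('base',r,f(r),'front u',f(r)[0]-r[2]/2)
E
```

```text
[582.99128753 329.67969298  61.32875914] [ 3.14129012e+00 -2.04352951e-03  3.01379459e+00] [ 0.993549   -0.53553688 -2.77079584]
rim [584.1, 329.4, 90.9, 136.8, -7.4, 86.6, 8186.0] (538.3, 399.8) want 537.6 398.7
base [539.5, 334.3, 11.1, 142.5, -7.5, 41.4, 1131.0] (493.4, 399.1) front u 487.84999999999997
```

Emit:
{"fn": "servo_tool", "kwargs": {
  "motion": [
    [[-0.0012,-0.0018,-0.006,0,0,0,1],[-0.0012,-0.0018,-0.012,0,0,0,1],[-0.0012,-0.0018,-0.018,0,0,0,1],[-0.0012,-0.0018,-0.024,0,0,0,1],[-0.0012,-0.0018,-0.024,0,0,0,1]]
  ]
}}

```text
clock: 38.35
eef_pos: [581.8, 328.6, 47.8]
eef_rot: [-3.141, -0.004, 3.014]
wrist_force: [0.8, -0.1, -2.6]
finger_gap: 11.8
finger_force: 40.0
```

Emit:
{"fn": "servo_tool", "kwargs": {
  "motion": [
    [[0,0,-0.005,0,0,0,1],[0,0,-0.01,0,0,0,1],[0,0,-0.016,0,0,0,1],[0,0,-0.016,0,0,0,1]]
  ]
}}

```text
clock: 38.75
eef_pos: [581.8, 328.5, 39.8]
eef_rot: [-3.141, -0.004, 3.014]
wrist_force: [0.3, 0.7, -2.2]
finger_gap: 11.8
finger_force: 40.0
```

Emit:
{"fn": "servo_tool", "kwargs": {
  "motion": [
    [[0,0,-0.002,0,0,0,1],[0,0,-0.004,0,0,0,1],[0,0,-0.004,0,0,0,1]]
  ]
}}

```text
clock: 39.05
eef_pos: [581.9, 328.6, 38.3]
eef_rot: [-3.141, -0.003, 3.014]
wrist_force: [0.3, 0.4, -2.8]
finger_gap: 11.9
finger_force: 40.0
```

Emit:
{"fn": "servo_tool", "kwargs": {
  "motion": [
    [[0,0,-0.001,0,0,0,1],[0,0,-0.002,0,0,0,1],[0,0,-0.002,0,0,0,1]]
  ]
}}

```text
clock: 39.35
eef_pos: [582.1, 328.7, 37.9]
eef_rot: [-3.141, -0.003, 3.014]
wrist_force: [-1.9, -1.2, 3.5]
finger_gap: 11.9
finger_force: 40.0
```

Emit:
{"fn": "servo_tool", "kwargs": {
  "motion": [
    [[0,0,-0.001,0,0,0,1],[0,0,-0.001,0,0,0,1]]
  ]
}}

```text
clock: 39.55
eef_pos: [582.1, 328.7, 37.9]
eef_rot: [-3.141, -0.003, 3.014]
wrist_force: [-4.7, -2.0, 6.9]
finger_gap: 12.0
finger_force: 40.0
```

Seated at exactly the predicted height. Release, rise and check everything.

Emit:
{"fn": "servo_tool", "kwargs": {
  "motion": [
    [[0,0,0.001,0,0,0,0.6],[0,0,0.001,0,0,0,0.6],[0,0,0.001,0,0,0,0.6],[0,0,0.001,0,0,0,0.6],[0,0,0.06,0,0,0,0.6],[0,0,0.14,0,0,0,0.6],[-0.08,-0.05,0.2,0,0,0,0.9],[-0.16,-0.12,0.25,0,0,0,1],[-0.22,-0.2,0.25,0,0,0,1],[-0.24,-0.3,0.25,0,0,0,1]]
  ],
  "newtons": 20
}}

```text
clock: 40.55
eef_pos: [463.9, 190.6, 162.6]
eef_rot: [3.141, -0.001, 3.016]
wrist_force: [1.0, -0.8, -0.8]
finger_gap: 9.1
finger_force: 0.0
```

Emit:
{"fn": "servo_tool", "kwargs": {
  "motion": [
    [[0,-0.1,0,0,0,0.02,1],[0,-0.2,0,0,0,0.04,1],[0.02,-0.3,0,0,0,0.056,1],[0.04,-0.35,0,0,0,0.056,1],[0.04,-0.35,0,0,0,0.056,1],[0.04,-0.35,0,0,0,0.056,1],[0.04,-0.35,0,0,0,0.056,1]]
  ]
}}

```text
clock: 41.25
eef_pos: [485.6, 16.7, 161.6]
eef_rot: [-3.141, -0.003, -3.093]
wrist_force: [0.5, 0.1, -0.6]
finger_gap: 0.4
finger_force: 0.0
```

```bash
python3 - <<'E'
from h import *
s=manip.read_state(); print(s['clock'],s['eef_pos'],s['eef_rot'],s['finger_gap'])
w=cloud(cap('top','top14')); c=cap('wrist','w14'); ww=cloud(c)
print('tray rim',rect(sel(w,510,660,240,410,58,72),-7),'handle',rect(sel(w,510,660,240,410,98,110),-7))
im=c['frame'].astype(int); r=(im[...,0]>im[...,1]+80)&(ww[...,0]>650)&(np.abs(ww[...,1]-30)<30)
print('button wrist',ww[r].mean(0).round(1),np.percentile(ww[r],[2,98],axis=0).round(1),r.sum())
for n,y in(('a',114),('b',-6),('c',-66)):
    for nm,q in(('w',ww),('t',w)):
        p=sel(q,560,680,y-24,y+24,13,18.5)
        if len(p)>8: print(nm,n,'slab',rect(p,3), np.percentile(p[:,0],[1]).round(1))
a=load('top14')['frame'][90:300,170:490,::-1]; b=c['frame'][:,:,::-1]
cv2.imwrite('pics/v14.png',cv2.resize(a,None,fx=2.4,fy=2.4,interpolation=cv2.INTER_CUBIC))
E
```

```text
41.25 [485.55313598  16.72376517 161.5928016 ] [-3.14135158 -0.00318482 -3.0926691 ] 0.39836825676232557
tray rim [583.0, 328.4, 91.2, 138.2, -7.1, 62.2, 303.0] handle [582.0, 328.6, 49.1, 13.6, -7.2, 101.8, 50.0]
button wrist [706.6  27.4  68.4] [[695.9  23.7  66.3]
 [716.9  31.6  70. ]] 123
w a slab [619.8, 114.5, 24.8, 36.3, 1.3, 17.2, 452.0] [608.1]
t a slab [632.1, 115.6, 44.3, 39.4, 1.7, 15.5, 57.0] [609.7]
w b slab [625.7, -19.5, 22.5, 10.0, -7.6, 17.2, 128.0] [615.3]
t b slab [638.9, -3.5, 44.4, 35.6, 1.3, 15.5, 72.0] [616.9]
w c slab [628.8, -65.2, 23.2, 36.1, 1.0, 17.3, 440.0] [617.3]
t c slab [642.0, -67.7, 47.0, 43.0, 2.3, 15.4, 64.0] [618.1]
```

View pics/v14.png

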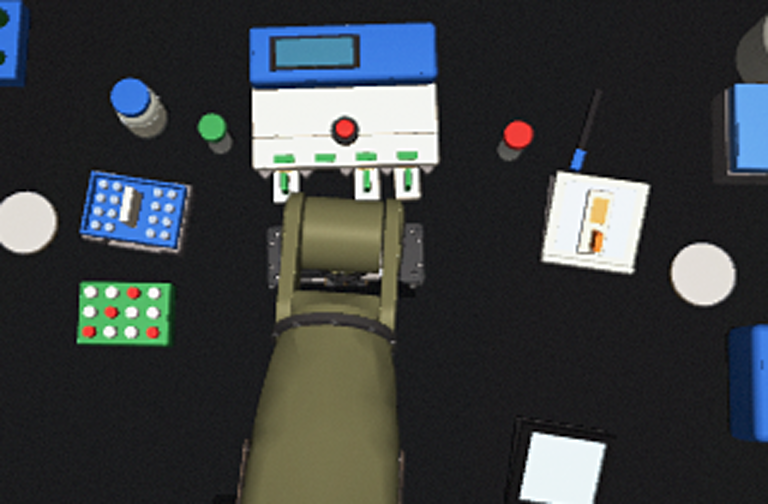

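The crop shows everything in place: the tray on the base at (135,210), the three cassettes at (286,183), (367,183) and (408,183), the reference on the window at (597,222), and the bystanders unmoved. The cassette rear edges match fully home within about 1 mm. Now the button.

Emit:
{"fn": "servo_tool", "kwargs": {
  "motion": [
    [[0.08,0.005,0,0,0,0,1],[0.16,0.01,0,0,0,0,1],[0.24,0.015,0,0,0,0,1],[0.32,0.02,0,0,0,0,1],[0.4,0.025,-0.04,0,0,0,1],[0.4448,0.025,-0.1,0,0,0,1],[0.4448,0.025,-0.16,0,0,0,1],[0.4448,0.025,-0.223,0,0,0,1],[0.4448,0.025,-0.223,0,0,0,1],[0.4448,0.025,-0.223,0,0,0,1]]
  ]
}}

```text
clock: 42.35
eef_pos: [708.2, 29.2, 51.0]
eef_rot: [-3.141, -0.003, -3.093]
wrist_force: [-0.2, 0.7, 0.6]
finger_gap: 0.0
finger_force: 0.0
```

Emit:
{"fn": "servo_tool", "kwargs": {
  "motion": [
    [[0,0,-0.008,0,0,0,1],[0,0,-0.016,0,0,0,1],[0,0,-0.024,0,0,0,1],[0,0,-0.03,0,0,0,1],[0,0,-0.03,0,0,0,1]]
  ]
}}

```text
clock: 42.85
eef_pos: [707.9, 28.4, 34.7]
eef_rot: [-3.141, -0.004, -3.093]
wrist_force: [0.9, -0.8, -0.9]
finger_gap: 0.3
finger_force: 0.0
```

Emit:
{"fn": "servo_tool", "kwargs": {
  "motion": [
    [[0,0,-0.004,0,0,0,1],[0,0,-0.008,0,0,0,1],[0,0,-0.008,0,0,0,1]]
  ]
}}

```text
clock: 43.15
eef_pos: [708.3, 28.4, 31.2]
eef_rot: [-3.141, -0.003, -3.093]
wrist_force: [-0.8, -0.6, 2.8]
finger_gap: 0.5
finger_force: 1.6
```

Touching the button. Pressing in 2 mm steps.

Emit:
{"fn": "servo_tool", "kwargs": {
  "motion": [
    [[0,0,-0.004,0,0,0,1],[0,0,-0.004,0,0,0,1]]
  ]
}}

```text
clock: 43.35
eef_pos: [708.3, 28.4, 29.3]
eef_rot: [-3.141, -0.003, -3.093]
wrist_force: [-0.3, 0.1, 4.4]
finger_gap: 0.3
finger_force: 2.1
```

Emit:
{"fn": "servo_tool", "kwargs": {
  "motion": [
    [[0,0,-0.004,0,0,0,1],[0,0,-0.004,0,0,0,1]]
  ]
}}

```text
clock: 43.55
eef_pos: [708.4, 28.4, 28.2]
eef_rot: [-3.141, -0.002, -3.093]
wrist_force: [-3.9, 0.5, 10.2]
finger_gap: 0.6
finger_force: 5.4
```

Emit:
{"fn": "servo_tool", "kwargs": {
  "motion": [
    [[0,0,-0.003,0,0,0,1],[0,0,-0.003,0,0,0,1]]
  ]
}}

```text
clock: 43.75
eef_pos: [708.5, 28.4, 28.0]
eef_rot: [-3.141, -0.002, -3.093]
wrist_force: [-10.1, 0.0, 19.9]
finger_gap: 0.6
finger_force: 10.0
```

The force rises linearly to about 5 N and then meets a hard stop at 28.0, so the button is fully down. Lift off and retreat.

Emit:
{"fn": "servo_tool", "kwargs": {
  "motion": [
    [[0,0,0,0,0,0,1],[0,0,0.02,0,0,0,1],[0,0,0.06,0,0,0,1],[0,0,0.14,0,0,0,1],[-0.03,0,0.22,0,0,0,1],[-0.12,0,0.26,0,0,0,1],[-0.2,0,0.26,0,0,0,1],[-0.3,0,0.26,0,0,0,1],[-0.38,0,0.26,0,0,0,1],[-0.46,0,0.26,0,0,0,1]]
  ]
}}

```text
clock: 44.75
eef_pos: [476.2, 28.5, 155.3]
eef_rot: [-3.141, -0.003, -3.093]
wrist_force: [-0.1, 0.0, 0.1]
finger_gap: 0.8
finger_force: 0.0
```

Emit:
{"fn": "servo_tool", "kwargs": {
  "motion": [
    [[0,0,0,0,0,0,1],[0,0,0,0,0,0,1],[0,0,0,0,0,0,1]]
  ]
}}

```text
clock: 45.05
eef_pos: [479.1, 28.4, 155.7]
eef_rot: [-3.141, -0.003, -3.093]
wrist_force: [0.1, -0.0, 0.2]
finger_gap: 0.3
finger_force: 0.0
```

```bash
python3 - <<'E'
from h import *
s=manip.read_state(); print(s['clock'],s['eef_pos'])
w=cloud(cap('top','top15')); im=load('top15')['frame'].astype(int)
r=(im[...,0]>im[...,1]+80)&(w[...,0]>650)&(np.abs(w[...,1]-30)<40); print('button',np.median(w[r],0).round(1))
for n,y in(('a',114),('b',-6),('c',-66)):
    p=sel(w,560,680,y-24,y+24,13,18.5); print(n,rect(p,3), np.percentile(p[:,0],[1]).round(1))
print('tray',rect(sel(w,510,660,240,410,58,72),-7))
print('ref fin',rect(sel(w,540,600,-360,-300,85,102),-7), 'was seen',rect(sel(cloud(load('top14')),540,600,-360,-300,85,102),-7))
E
```

```text
45.05 [479.06682874  28.41143205 155.71267139]
button [707.4  29.3  65.8]
a [632.4, 112.1, 44.3, 39.3, 1.8, 15.7, 61.0] [610.]
b [638.9, -7.1, 43.9, 42.7, 1.8, 16.0, 67.0] [616.8]
c [641.3, -67.9, 47.7, 45.7, 7.4, 15.7, 67.0] [618.1]
tray [583.1, 328.6, 90.6, 137.3, -7.2, 62.0, 297.0]
ref fin [549.5, -326.2, 16.3, 10.0, 4.2, 95.4, 22.0] was seen [551.7, -327.3, 20.9, 11.0, -1.4, 93.1, 24.0]
```

```bash
python3 -c "
from cell import manip
print(manip.sign_off())"
```

```text
the job is handed in; nothing more can be done
None
```

I handed the job in at about 45 s: three green cassettes (no fourth was on the bench) are home in their slots, the reference is flat and central on the grey window, the blue tray is seated on the base, and the red button was pressed fully and came back up.

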